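# Load the orbital shaker from a stack of sample jars

### The arm

A 7-joint arm with a two-finger parallel gripper is mounted at the origin on the work surface. World frame = base frame: x ahead of the robot, y to its left, z up, the work surface at z = 0. Lengths are in mm, angles in rad, forces in N, time in s.
With the tool pointing down it reaches from about 400 to 875 mm from the base axis. Payload 4.4 kg.
Tool frame: the origin (TCP) lies at the very end of the fingers, on their centre line; the grasp point (between the pads) lies 19 mm behind it; y points along the fingers, z is the direction in which the jaws open and shut, and the axes are right-handed (so a half turn about y gives the same grasp; the last joint's range is limited). The gripper opens to 85 mm and grips with 20 to 120 N. Pads are 22 mm wide; open, the fingers measure 114 mm over their backs; the gripper's body (76 mm by 85 mm) begins 54 mm behind the grasp point. The pads swing forward as they close: fully open they stand 13 mm farther back than shut.
Start: joints at [-1.387, 0.628, 0.038, 1.517, -0.027, 0.996, -0.02], TCP at [160.661, 629.846, 231.313] pointing down, gripper open.
Joint ranges: [-3.06, 3.06], [-0.37, 2.12], [-1.25, 1.32], [0.18, 2.47], [-1.1, 4.24], [0.23, 1.98], [-2.94, 2.94]. Speed limits (rad/s): [2.57, 2.57, 3.14, 3.14, 3.14, 3.14, 3.14].

### API

Orientations are given as [roll, pitch, yaw] about the fixed x, y, z axes, in that order (R = Rz(yaw) Ry(pitch) Rx(roll)).
In Python, from cell import read_state, get_image, finish_job gives the robot as it stands. The module is installed in compiled form; this text tells all that it offers.
- The arm moves only by the tool servo_tool, never from a script. Its argument "increments" is a list of rows, each an object of numbers: "dx", "dy", "dz": the shift along the world's x, y, z in cm; "ax", "ay", "az": the turn, a rotation vector about the world's x, y, z in rad; "claw": the closure, from -1 (fully open) to 1 (shut). A call has 1 to 8 rows; each row is the pose to reach, as a shift and turn from the pose commanded when the call began; what a row does not reach only later rows make up. A row lasts 1/12 s, in which the tool goes at most 41.7 mm and 7.16 degrees, less where a joint would pass 70% of its speed; a pose out of reach is approached as far as the arm can. A call with a gripper value outside its range is refused whole. The fingers move at their own pace and stop on an object; the grip force is fixed at half the most. Time passes only in rows, so rows that repeat a pose let the fingers close. It gives the time, the measured TCP pose, the force and the opening at its end, in the units of the state.
- read_state(): the state, without advancing time (a new reading comes with each control period).
- get_image(name): name is "side" or "top"; returns a dict with "color" (420x560x3 uint8, red, green, blue), "fov_y" (degrees; the focal length in pixels is half the picture's height over the tangent of half this angle, whatever the lens; pixels are square), "cx", "cy" (the principal point, pixels), "R" (3x3) and "t" (3): a world point X has camera coordinates R X + t. Camera axes: x right, y down, z forward; pixel columns grow to the right and rows downward; lengths in mm; the calibration is good to about 2 mm. A picture is of the moment at which its call begins. There is no depth.
- finish_job(): hands the job in, once; it reports no verdict.
The state is a dict: "clock": time; "qpos": joint angles; "qd": joint speeds; "tau": joint torques, N m; "eef_pos": TCP position; "tool_rot": TCP orientation; "force": force on the tool from outside, world axes, zero at the start; "torque": the same for the moment, N m; "width": finger opening in mm.
Only numpy, scipy, OpenCV 4.12 (cv2) and the standard library are available. Lean on these libraries where they do the work, as an engineer would, in place of code of your own. Each camera call takes 0.05 s, during which the arm holds its last target.

### The job

Load the shaker for its next run: first stand the tall bottle in the square holder at the back of the shaker's deck, then take the stack of jars apart from the top, setting each jar straight into the round holder of its own size (small, then medium, then large) so that it stands flat on the holder's floor. Keep everything upright, set things down rather than dropping them, and leave the beaker and the tube rack where they stand.

Things in the scene. Friction and masses are not known exactly. Their poses are not given: they have to be found in the camera images.
- bottle: Tall white plastic bottle with a blue cap, 165 mm tall, closed and rigid, 175 to 325 g: round body 50 mm in diameter up to 112 mm, sloping shoulder to 127 mm, neck 26 mm in diameter to 138 mm, then a cap 32 mm in diameter up to the top (grip it by the cap). Stands upright on the bench among other things. Origin: centre of its underside, z up along its axis.
- jar_small: Smallest of the three squat screw-lid jars: plain white cylinder 34 mm in diameter, 54 mm tall in all, the top 14 mm a blue lid 3 mm narrower; rigid, 35 to 210 g. At the start on top of the stack, on the medium jar's lid. Origin: centre of its underside, z up along its axis.
- jar_mid: Middle of the three squat screw-lid jars: plain white cylinder 48 mm in diameter, 58 mm tall in all, the top 14 mm a blue lid 3 mm narrower; rigid, 35 to 210 g. At the start in the middle of the stack, on the large jar's lid. Origin: centre of its underside, z up along its axis.
- jar_big: Largest of the three squat screw-lid jars: plain white cylinder 62 mm in diameter, 62 mm tall in all, the top 14 mm a blue lid 3 mm narrower; rigid, 35 to 210 g. At the start at the foot of the stack, standing on the bench. Origin: centre of its underside, z up along its axis.
- holder_square: Square holder for the bottle: dark steel open box, 64 mm square inside, walls 3 mm thick, 28 mm tall in all, floor 3 mm thick; fixed to the shaker's deck in the back row (farther from the robot), anywhere across its width. Origin: centre of its underside on the deck (85 mm above the bench), z up, x and y along its sides; the seated bottle's underside stands 3 mm above the origin.
- holder_small: Smallest of the three low round holders on the shaker: dark steel dish, inside diameter 46 mm, wall 3 mm, 13 mm tall in all, floor 3 mm thick; takes the small jar with 6 mm to spare all round. Fixed to the shaker's aluminium deck, in the row of three nearer the robot (about 110 mm apart, order varies). Origin: centre of its underside on the deck (85 mm above the bench), z up; a seated jar's underside stands 3 mm above the origin.
- holder_mid: Middle of the three low round holders on the shaker: dark steel dish, inside diameter 60 mm, wall 3 mm, 13 mm tall in all, floor 3 mm thick; takes the medium jar with 6 mm to spare all round. Fixed to the shaker's aluminium deck, in the row of three nearer the robot (about 110 mm apart, order varies). Origin: centre of its underside on the deck (85 mm above the bench), z up; a seated jar's underside stands 3 mm above the origin.
- holder_big: Largest of the three low round holders on the shaker: dark steel dish, inside diameter 74 mm, wall 3 mm, 13 mm tall in all, floor 3 mm thick; takes the large jar with 6 mm to spare all round. Fixed to the shaker's aluminium deck, in the row of three nearer the robot (about 110 mm apart, order varies). Origin: centre of its underside on the deck (85 mm above the bench), z up; a seated jar's underside stands 3 mm above the origin.
- beaker: Bystander: open glass beaker, 66 mm in diameter at the rim, 85 mm tall, loose on the bench; not to be moved. Origin: centre of its underside.
- tube_rack: Bystander: grey rack with capped tubes, 50 x 85 mm, 70 mm tall, loose on the bench; not to be moved. Origin: centre of its underside, y along its length.
Mind the look-alikes: they are no part of the job. Leave any pink or turquoise look-alike of the jar_small alone.

How it is judged:
By the outcome, as a careful person would: the job done as asked, in the order asked, and still so for the second after the job is handed in, with the robot touching nothing.
It also fails if it takes over 123 s, if anything falls off the work surface, if the arm or the gripper's body presses on something with over 40 N, if the wrist force passes 120 N, or if a joint passes its speed limit or range.

## Working session

There is one attempt and no reset: what is moved stays moved. The work goes in short steps, Python scripts to look and compute and a tool call to move; the robot and the scene stay as the last step left them, time stands still between calls to the robot, and variables do not carry over. Pictures are saved under pics/ and viewed, and the job is handed in when it is done.

Besides the shell and the picture viewer there is one more tool, called as a command line: name --argument value ..., lists and objects as JSON in quotes. servo_tool: Moves the arm, as the interface text tells. Its arguments: {"type":"object","properties":{"increments":{"type":"array","items":{"type":"object","properties":{"dx":{"type":"number"},"dy":{"type":"number"},"dz":{"type":"number"},"ax":{"type":"number"},"ay":{"type":"number"},"az":{"type":"number"},"claw":{"type":"number"}}}}},"required":["increments"]}

```bash
mkdir -p pics
python3 - <<'E'
from cell import *
import cv2
s=read_state(); print(s)
for n in("side","top"):
    i=get_image(n); cv2.imwrite(f"pics/{n}0.png",i["color"][...,::-1]); print(n,i["fov_y"],i["cx"],i["cy"],i["R"],i["t"])
E
```

```text
{'clock': 0.0, 'qpos': array([-1.38680711,  0.62935848,  0.03840411,  1.51835588, -0.02702608,
        0.99632509, -0.02000601]), 'qd': array([ 0.0005438 , -0.0018045 ,  0.00089722, -0.00243492, -0.00086817,
       -0.00048841, -0.00024292]), 'tau': array([-2.06585919e-04, -5.63414276e+01,  1.22658782e+00, -1.93430507e+01,
        1.11626589e-02,  1.09183238e-02, -6.59420081e-06]), 'eef_pos': array([160.46710543, 629.23109226, 230.38427459]), 'tool_rot': array([-1.57272685e+00,  1.79977363e-05, -2.49778556e-01]), 'force': array([-0.8065194 ,  0.16023447, -0.15472407]), 'torque': array([0.01288672, 0.05434459, 0.02434868]), 'width': 85.45764251483571}
side 42.858644559795515 282.81671888084935 200.76755125155177 [[ 0.75906115 -0.65089836  0.01254982]
 [-0.3528944  -0.4275829  -0.83224901]
 [ 0.5470756   0.62729913 -0.55425995]] [-422.98077165  279.59028742  836.82816459]
top 46.93448761219442 274.1880900393297 211.22823051533848 [[ 0.00911658 -0.99958807 -0.02721342]
 [-0.99909365 -0.00797373 -0.0418126 ]
 [ 0.04157839  0.02756994 -0.99875479]] [   7.80652337  558.47189095 1029.91533182]
```

View pics/side0.png

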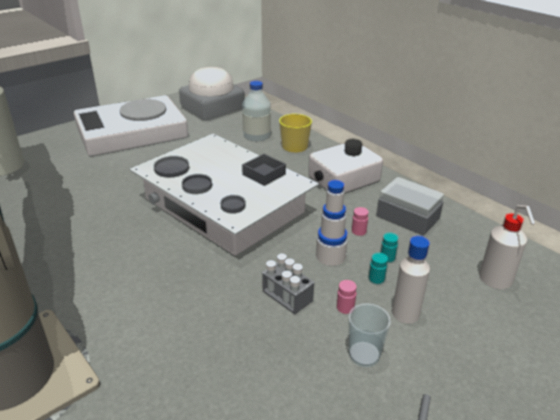

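View pics/top0.png

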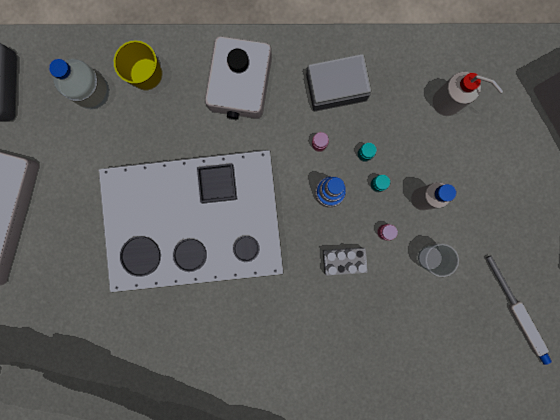

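```bash
cat > h.py <<'E'
import numpy as np, cv2
from scipy.optimize import least_squares
from cell import *
def cam(n):
    i=get_image(n); i["f"]=210/np.tan(np.radians(i["fov_y"])/2); return i
def proj(c,X):
    X=np.atleast_2d(X); p=X@np.array(c["R"]).T+c["t"]
    return np.c_[c["cx"]+c["f"]*p[:,0]/p[:,2], c["cy"]+c["f"]*p[:,1]/p[:,2]]
def atz(c,uv,z):
    R=np.array(c["R"]);C=-R.T@c["t"];d=R.T@[(uv[0]-c["cx"])/c["f"],(uv[1]-c["cy"])/c["f"],1]
    return C+d*(z-C[2])/d[2]
def tri(cs,uvs):
    return least_squares(lambda X:np.concatenate([proj(c,X)[0]-u for c,u in zip(cs,uvs)]),[600,0,100]).x
def ring(c,x,y,z,r):
    a=np.linspace(0,2*np.pi,41);return proj(c,np.c_[x+r*np.cos(a),y+r*np.sin(a),0*a+z])
def crop(im,u0,v0,u1,v1,k,name):
    cv2.imwrite(name,cv2.resize(im[v0:v1,u0:u1,::-1],None,fx=k,fy=k,interpolation=cv2.INTER_CUBIC))
E
python3 - <<'E'
from h import *
t=cam("top");s=cam("side")
np.save("t0.npy",t,allow_pickle=True);np.save("s0.npy",s,allow_pickle=True)
crop(t["color"],95,145,295,295,4,"pics/t_shaker.png")
crop(t["color"],300,120,480,280,4,"pics/t_things.png")
crop(s["color"],255,170,455,320,4,"pics/s_things.png")
crop(s["color"],125,130,325,250,4,"pics/s_shaker.png")
for uv in [(445,192),]: print(atz(t,uv,165))
print(atz(t,(334,186),174),atz(t,(274,211),0), tri([t,s],[(445,192),(420,244)]),tri([t,s],[(335,184),(336,185)]))
E
```

```text
[ 589.55198298 -302.63406382  165.        ]
[ 598.34156186 -100.10984424  174.        ] [559.36973685  13.32120393   0.        ] [ 590.33064453 -305.34583539  156.92371821] [ 601.47642522 -101.46116305  168.89090949]
```

View pics/t_shaker.png

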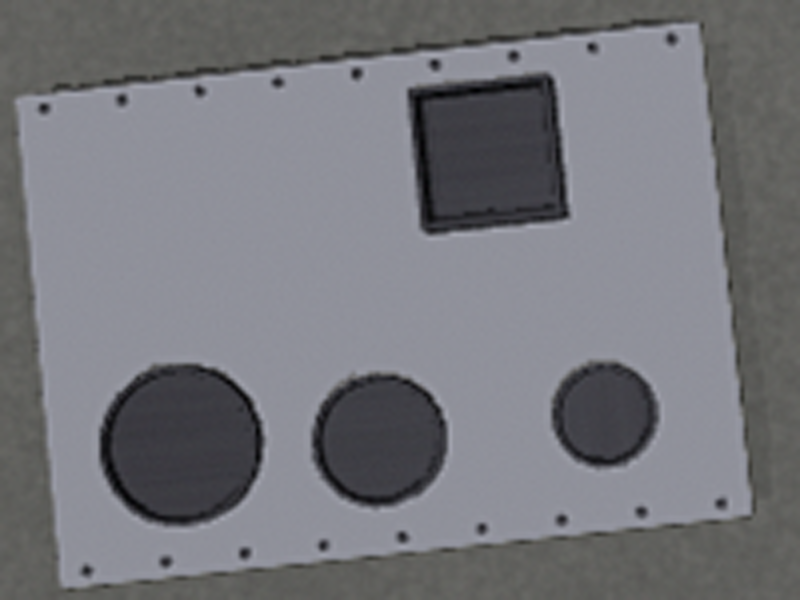

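View pics/t_things.png

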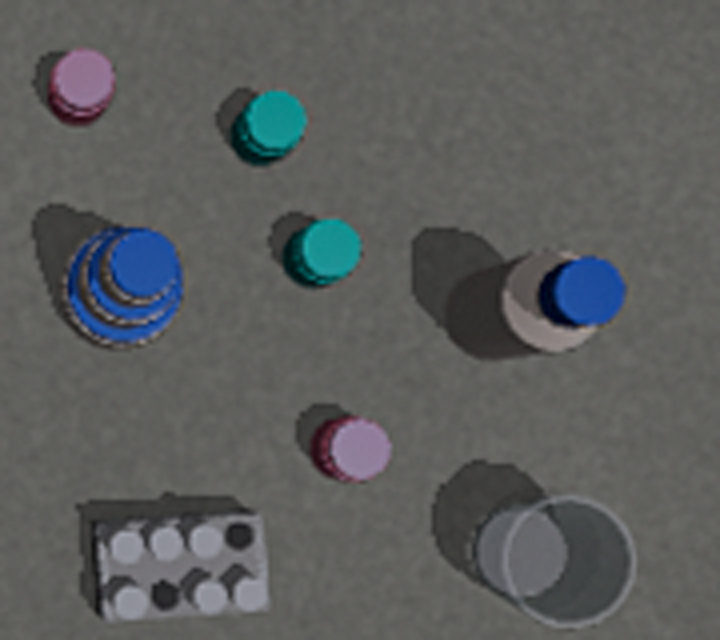

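View pics/s_things.png

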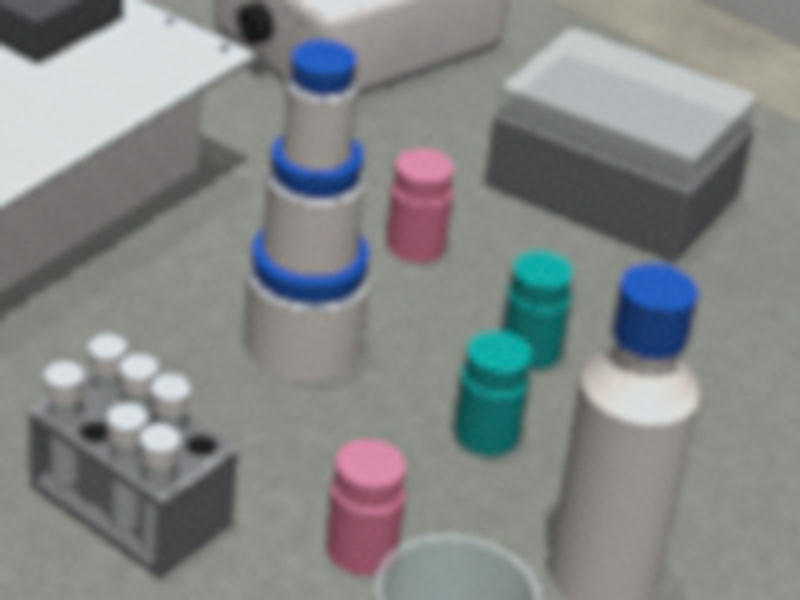

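View pics/s_shaker.png

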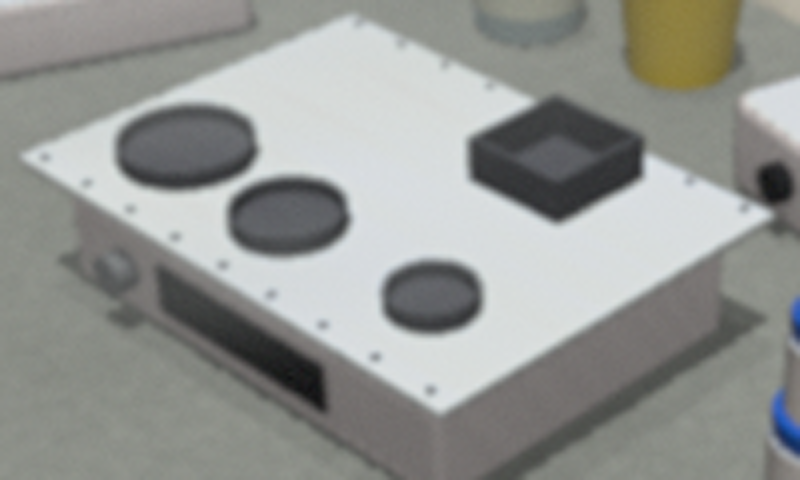

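Run:
```python
from h import *
t=np.load("t0.npy",allow_pickle=True).item();s=np.load("s0.npy",allow_pickle=True).item()
F=lambda u0,v0,p:(u0+p[0]/4-.4,v0+p[1]/4-.4)
S=lambda p:F(125,130,p)
H={"big":((182,444),(187,143),98),"mid":((380,440),(289,213),98),"small":((605,414),(432,294),98),"sq":((488.5,152),(556,146),113)}
for k,(a,b,z) in H.items():
    A=F(95,145,a);B=S(b); print(k,atz(t,A,z),atz(s,B,z),tri([t,s],[A,B]))
q=[atz(t,F(95,145,p),113) for p in[(408,88),(550,73),(569,215),(427,232)]]
q=np.array(q);print(q)
for i in range(4):
    d=q[(i+1)%4]-q[i];print(np.linalg.norm(d),np.degrees(np.arctan2(d[1],d[0])))
for k,a,b,z in [("cap",(583,291),(658,285),165),("jsm",(144,263),(325,58),174)]:
    A=F(300,120,a);B=F(255,170,b);print(k,atz(t,A,z),atz(s,B,z),tri([t,s],[A,B]))
# blob: blue masks
for n,c in(("t",t),("s",s)):
    hsv=cv2.cvtColor(c["color"],cv2.COLOR_RGB2HSV);m=cv2.inRange(hsv,(105,140,60),(125,255,255))
    N,l,st,ce=cv2.connectedComponentsWithStats(m)
    for i in range(1,N):
        if st[i,4]>20:print(n,st[i],ce[i])
```

```text
big [464.63626134 275.309005    98.        ] [458.06438078 271.37763074  98.        ] [463.24481571 277.61153184  93.06190012]
mid [467.64013063 176.7120394   98.        ] [461.21725904 171.97981624  98.        ] [466.4804041  178.44613491  92.68630727]
small [481.58064157  65.43747874  98.        ] [474.18806001  60.76790994  98.        ] [480.23095049  66.83361082  92.17102608]
sq [609.29474563 122.68808228 113.        ] [599.9989099 116.9189489 113.       ] [608.75292161 124.66857994 106.31482959]
[[640.5084744  162.72260923 113.        ]
 [648.26182906  93.03986654 113.        ]
 [578.72723899  82.86188117 113.        ]
 [569.90456834 152.27849534 113.        ]]
70.11276016086448 -83.65101403184157
70.27553345397233 -171.6725816045027
69.97503725839515 97.24330858216246
71.37220092500749 8.414482447866378
cap [ 588.91704937 -303.26230229  165.        ] [ 586.75603732 -304.86051423  165.        ] [ 588.93849915 -303.70096052  163.24872574]
jsm [ 599.54426138 -103.00126738  174.        ] [ 596.10495864 -103.81336969  174.        ] [ 599.00503613 -102.5227572   172.32960367]
t [ 49  59  19  18 267] [58.16104869 67.49812734]
t [317 177  29  28 459] [332.06100218 189.68627451]
t [438 184  18  17 240] [446.70833333 192.3125    ]
t [541 354  10  10  73] [545.71232877 358.87671233]
s [251  81  11   8  68] [255.88235294  84.67647059]
s [329 180  15  13 153] [335.45751634 186.13071895]
s [323 206  22  13 131] [333.98473282 213.35114504]
s [319 230  28  15 172] [332.0872093 239.1744186]
s [409 236  20  23 358] [418.44413408 246.98603352]
```

Run:
```python
from h import *
t=np.load("t0.npy",allow_pickle=True).item();s=np.load("s0.npy",allow_pickle=True).item()
def ov(c,L,u0,v0,u1,v1,k,name):
    im=cv2.resize(c["color"][v0:v1,u0:u1,::-1],None,fx=k,fy=k,interpolation=cv2.INTER_CUBIC)
    for x,y,z,r in L:
        p=(ring(c,x,y,z,r)-[u0,v0]+.5)*k-.5
        cv2.polylines(im,[np.round(p).astype(int)],True,(0,255,255),1)
    cv2.imwrite(name,im)
x,y=599.5,-103
L=[(x,y,174,15.5),(x,y,160,17),(x,y,120,22.5),(x,y,106,24),(x,y,62,29.5),(x,y,48,31),(x,y,0,31),
 (589,-303.3,165,16),(589,-303.3,112,25),(589,-303.3,0,25)]
ov(t,L,305,150,405,225,8,"pics/o1.png");ov(s,L,305,170,385,270,6,"pics/o2.png")
ov(t,L,405,165,485,225,8,"pics/o3.png");ov(s,L,380,230,440,330,6,"pics/o4.png")
im=np.vstack([cv2.resize(cv2.imread(f"pics/o{i}.png"),(640,480)) for i in(1,)])
a=[cv2.imread(f"pics/o{i}.png") for i in(2,4)];cv2.imwrite("pics/o24.png",np.hstack(a))
```

```text
(no output)
```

View pics/o1.png

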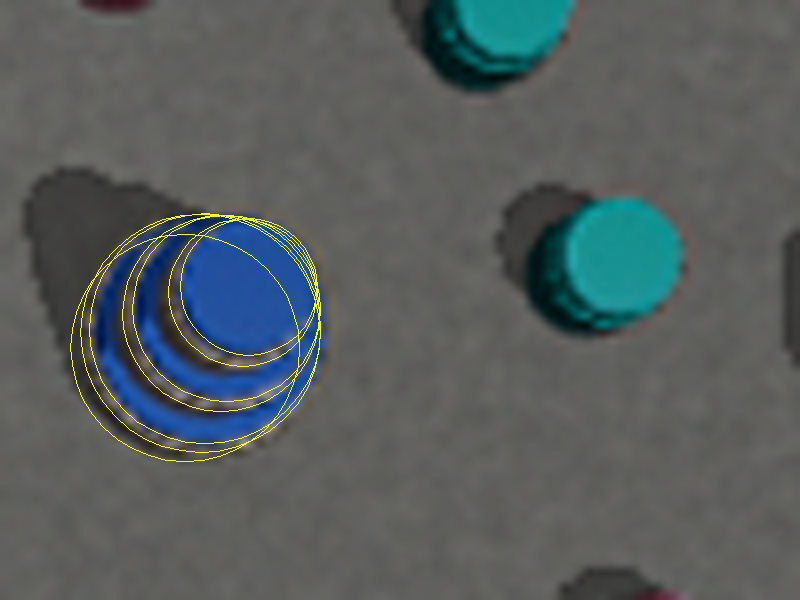

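View pics/o24.png

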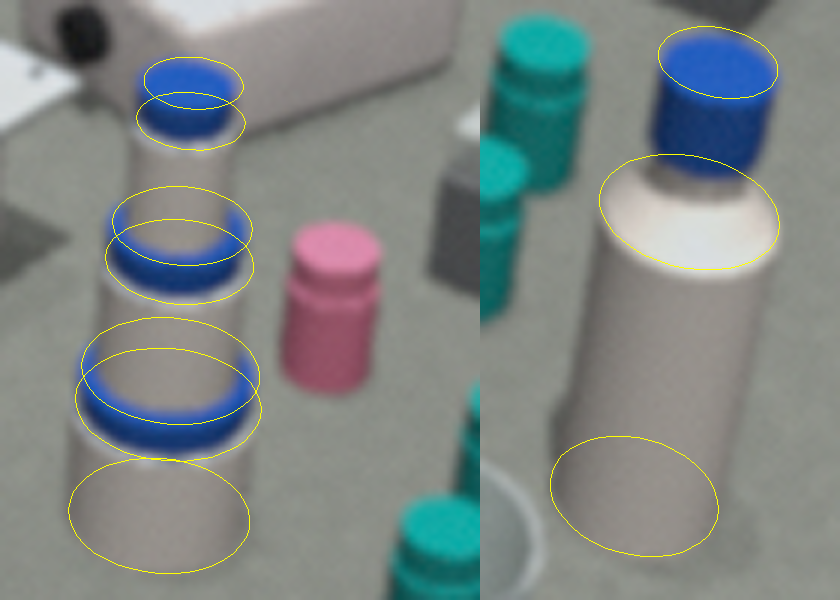

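View pics/o3.png

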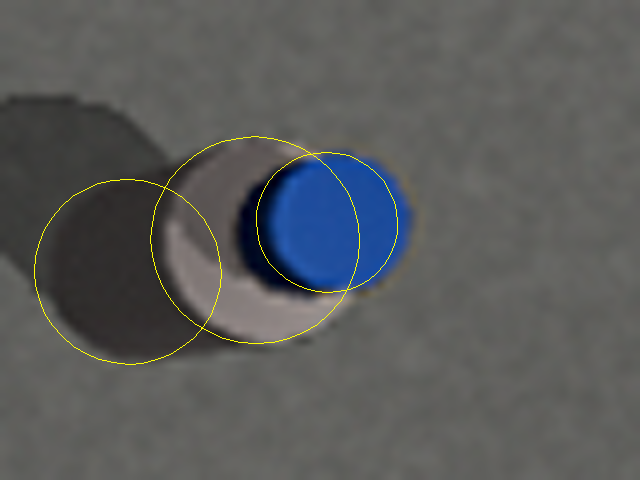

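```bash
cat > fit.py <<'E'
from h import *
from scipy.optimize import minimize
K=8
def hull(img,c,x,y,segs,val,box):
    P=np.vstack([ring(c,x,y,z,r) for z,r in segs])
    P=((P-[box[0],box[1]]+.5)*K-.5)
    h=cv2.convexHull(P.astype(np.float32))
    cv2.fillPoly(img,[np.round(h).astype(np.int32)],val)
def blue(c,box):
    u0,v0,u1,v1=box
    im=cv2.resize(c["color"][v0:v1,u0:u1],None,fx=K,fy=K,interpolation=cv2.INTER_CUBIC).astype(int)
    r,g,b=im[...,0],im[...,1],im[...,2]
    return (b-r>0.45*np.maximum(b,25)).astype(np.uint8)
def fit(c,box,parts,x0):
    # parts: list of (group idx, [(z,r)..], val) painter order
    m=blue(c,box)
    def cost(p):
        img=np.zeros_like(m)
        for g,s,v in parts: hull(img,c,p[2*g],p[2*g+1],s,v,box)
        return np.count_nonzero(img!=m)
    r=minimize(cost,x0,method="Nelder-Mead",options=dict(initial_simplex=np.vstack([x0]+[np.array(x0)+4*e for e in np.eye(len(x0))]),xatol=.05,fatol=.5,maxiter=600))
    return r.x,r.fun,m.sum()
CAP=[(0,[(138,16),(165,16)],1)]
STK=[(2,[(0,31),(48,31)],0),(2,[(48,29.5),(62,29.5)],1),(1,[(62,24),(106,24)],0),(1,[(106,22.5),(120,22.5)],1),(0,[(120,17),(160,17)],0),(0,[(160,15.5),(174,15.5)],1)]
E
python3 - <<'E'
from fit import *
t=np.load("t0.npy",allow_pickle=True).item();s=np.load("s0.npy",allow_pickle=True).item()
print(fit(t,(420,170,470,215),CAP,[589,-304]));print(fit(s,(395,225,445,280),CAP,[589,-304]))
x=[599,-103]*3
print(fit(t,(310,170,360,215),STK,x));print(fit(s,(310,170,360,260),STK,x))
E
```

```text
(array([ 589.23125744, -306.45088816]), np.float64(2026.0), np.uint64(18675))
(array([ 588.53754675, -303.66331935]), np.float64(6970.0), np.uint64(26842))
(array([ 600.712356  , -103.66847822,  600.97042056, -104.40945494,
        600.54016422, -105.33420399]), np.float64(3990.0), np.uint64(31877))
(array([ 597.60329906, -101.35631619,  598.37354201, -101.98091039,
        601.268484  ,  -99.37026291]), np.float64(10024.0), np.uint64(32777))
```

Run:
```python
from h import *
t=np.load("t0.npy",allow_pickle=True).item()
F=lambda p:(300+p[0]/4-.4,120+p[1]/4-.4)
for n,p,z in [("pink1",(84,78),54),("turq1",(276,122),54),("turq2",(331,249),54),("pink2",(361,448),54),("beaker",(569,560),85),
 ("rack a",(92,520),60),("rack b",(263,513),60),("rack c",(268,610),60),("rack d",(104,620),60)]:
    q=atz(t,F(p),z); d=q[:2]-[600.5,-104.5]; e=q[:2]-[589,-305]
    print(n,q.round(),"stack d",np.hypot(*d).round(),np.degrees(np.arctan2(d[1],d[0])).round(),"bottle",np.hypot(*e).round(),np.degrees(np.arctan2(e[1],e[0])).round())
```

```text
pink1 [707. -83.  54.] stack d 109.0 11.0 bottle 251.0 62.0
turq1 [ 685. -183.   54.] stack d 115.0 -43.0 bottle 155.0 52.0
turq2 [ 619. -211.   54.] stack d 108.0 -80.0 bottle 99.0 72.0
pink2 [ 517. -226.   54.] stack d 148.0 -125.0 bottle 107.0 132.0
beaker [ 462. -322.   85.] stack d 257.0 -122.0 bottle 128.0 -173.0
rack a [479. -88.  60.] stack d 123.0 172.0 bottle 243.0 117.0
rack b [ 483. -175.   60.] stack d 137.0 -149.0 bottle 167.0 129.0
rack c [ 434. -178.   60.] stack d 182.0 -156.0 bottle 200.0 141.0
rack d [428. -95.  60.] stack d 173.0 177.0 bottle 265.0 127.0
```

servo_tool --increments '[{"dx": 3, "dy": -2.5, "claw": -1}, {"dx": 6, "dy": -5, "claw": -1}, {"dx": 9, "dy": -8, "claw": -1}, {"dx": 12, "dy": -11, "claw": -1}, {"dx": 15, "dy": -14, "claw": -1}, {"dx": 18, "dy": -17, "claw": -1}, {"dx": 21, "dy": -20, "claw": -1}, {"dx": 24, "dy": -23, "claw": -1}]'

```text
invalid input at $.increments[0]: expected keys dx, dy, dz, ax, ay, az, claw
```

```bash
python3 -c "
from h import *
s=read_state();print({k:np.round(v,3) for k,v in s.items() if k!='tau'})"
```

```text
{'clock': np.float64(0.2), 'qpos': array([-1.387,  0.629,  0.038,  1.518, -0.027,  0.996, -0.02 ]), 'qd': array([-0.001, -0.002,  0.001, -0.001,  0.   ,  0.001, -0.001]), 'eef_pos': array([160.53 , 629.483, 230.738]), 'tool_rot': array([-1.572,  0.   , -0.25 ]), 'force': array([-0.317,  0.03 , -0.326]), 'torque': array([-0.008, -0.035, -0.009]), 'width': np.float64(85.269)}
```

All keys are required.

servo_tool --increments '[{"dx": 3, "dy": -2.5, "dz": 0.5, "ax": 0, "ay": 0, "az": 0, "claw": -1}, {"dx": 6, "dy": -5, "dz": 1, "ax": 0, "ay": 0, "az": 0, "claw": -1}, {"dx": 9, "dy": -8, "dz": 1.5, "ax": 0, "ay": 0, "az": 0, "claw": -1}, {"dx": 12, "dy": -11, "dz": 2, "ax": 0, "ay": 0, "az": 0, "claw": -1}, {"dx": 15, "dy": -14, "dz": 2, "ax": 0, "ay": 0, "az": 0, "claw": -1}, {"dx": 18, "dy": -17, "dz": 2, "ax": 0, "ay": 0, "az": 0, "claw": -1}, {"dx": 21, "dy": -20, "dz": 2, "ax": 0, "ay": 0, "az": 0, "claw": -1}, {"dx": 24, "dy": -23, "dz": 2, "ax": 0, "ay": 0, "az": 0, "claw": -1}]'

```text
clock: 0.87
eef_pos: [398.1, 401.8, 251.4]
tool_rot: [-1.571, 0.0, -0.25]
force: [0.6, 0.3, 0.3]
width: 85.8
```

```bash
cat > st.py <<'E'
from h import *
np.set_printoptions(suppress=True,precision=2)
s=read_state();print(*[(k,np.round(s[k],3 if k in('qpos','tool_rot') else 1)) for k in('clock','qpos','eef_pos','tool_rot','force','width')])
E
python3 st.py
```

```text
('clock', np.float64(0.9)) ('qpos', array([-0.87,  0.48,  0.05,  1.74, -0.03,  0.92,  0.51])) ('eef_pos', array([398.1, 401.8, 251.4])) ('tool_rot', array([-1.57,  0.  , -0.25])) ('force', array([0.6, 0.3, 0.3])) ('width', np.float64(85.8))
```

servo_tool --increments '[{"dx": 2, "dy": -3.4, "dz": 0, "ax": 0, "ay": 0, "az": 0, "claw": -1}, {"dx": 4, "dy": -6.8, "dz": 0, "ax": 0, "ay": 0, "az": 0, "claw": -1}, {"dx": 6, "dy": -10.2, "dz": 0, "ax": 0, "ay": 0, "az": 0, "claw": -1}, {"dx": 8, "dy": -13.6, "dz": 0, "ax": 0, "ay": 0, "az": 0, "claw": -1}, {"dx": 10, "dy": -17, "dz": 0, "ax": 0, "ay": 0, "az": 0, "claw": -1}, {"dx": 12, "dy": -20.4, "dz": 0, "ax": 0, "ay": 0, "az": 0, "claw": -1}, {"dx": 14, "dy": -24, "dz": 0, "ax": 0, "ay": 0, "az": 0, "claw": -1}, {"dx": 15, "dy": -27.5, "dz": 0, "ax": 0, "ay": 0, "az": 0, "claw": -1}]'

```text
clock: 1.53
eef_pos: [549.2, 126.2, 251.3]
tool_rot: [-1.571, -0.002, -0.251]
force: [-0.1, -0.6, 0.2]
width: 85.8
```

servo_tool --increments '[{"dx": 0.5, "dy": -4, "dz": 0, "ax": 0, "ay": 0, "az": 0, "claw": -1}, {"dx": 1, "dy": -8, "dz": 0, "ax": 0, "ay": 0, "az": 0, "claw": -1}, {"dx": 1.5, "dy": -12, "dz": 0, "ax": 0, "ay": 0, "az": 0, "claw": -1}, {"dx": 2, "dy": -16, "dz": 0, "ax": 0, "ay": 0, "az": 0, "claw": -1}, {"dx": 2.5, "dy": -20, "dz": 0, "ax": 0, "ay": 0, "az": 0, "claw": -1}, {"dx": 3, "dy": -24, "dz": 0, "ax": 0, "ay": 0, "az": 0, "claw": -1}, {"dx": 3.5, "dy": -28, "dz": 0, "ax": 0, "ay": 0, "az": 0, "claw": -1}, {"dx": 3.8, "dy": -32, "dz": 0, "ax": 0, "ay": 0, "az": 0, "claw": -1}]'

```text
clock: 2.2
eef_pos: [585.2, -193.4, 251.2]
tool_rot: [-1.571, -0.0, -0.25]
force: [1.0, 0.4, -0.0]
width: 85.6
```

```bash
python3 st.py
```

```text
('clock', np.float64(2.2)) ('qpos', array([ 0.21,  0.56,  0.1 ,  1.59, -0.07,  0.99,  1.65])) ('eef_pos', array([ 585.2, -193.4,  251.2])) ('tool_rot', array([-1.57, -0.  , -0.25])) ('force', array([ 1. ,  0.4, -0. ])) ('width', np.float64(85.6))
```

servo_tool --increments '[{"dx": 0, "dy": -4, "dz": 0, "ax": 0, "ay": 0, "az": 0, "claw": -1}, {"dx": 0, "dy": -8, "dz": -1, "ax": 0, "ay": 0, "az": 0, "claw": -1}, {"dx": 0, "dy": -11, "dz": -3, "ax": 0, "ay": 0, "az": 0, "claw": -1}, {"dx": 0, "dy": -11, "dz": -5, "ax": 0, "ay": 0, "az": 0, "claw": -1}, {"dx": 0, "dy": -11, "dz": -5, "ax": 0, "ay": 0, "az": 0, "claw": -1}, {"dx": 0, "dy": -11, "dz": -5, "ax": 0, "ay": 0, "az": 0, "claw": -1}]'

```text
clock: 2.7
eef_pos: [584.4, -300.3, 200.1]
tool_rot: [-1.569, 0.003, -0.25]
force: [-0.4, 1.4, 0.5]
width: 85.4
```

```bash
cat > look.py <<'E'
import sys
from h import *
# look.py name su0 sv0 su1 sv1 tu0 tv0 tu1 tv1
exec(open("st.py").read())
n=sys.argv[1];a=list(map(int,sys.argv[2:]))
ims=[]
for c,b in(("side",a[:4]),("top",a[4:])):
    im=cam(c); X=s["eef_pos"]; p=proj(im,X)[0]
    C=im["color"][b[1]:b[3],b[0]:b[2],::-1]; k=min(400/C.shape[1],500/C.shape[0])
    C=cv2.resize(C,None,fx=k,fy=k,interpolation=cv2.INTER_CUBIC)
    q=(p-[b[0],b[1]]+.5)*k
    cv2.drawMarker(C,(int(q[0]),int(q[1])),(0,255,0),cv2.MARKER_CROSS,12,1)
    C=cv2.copyMakeBorder(C,0,500-C.shape[0],0,400-C.shape[1],cv2.BORDER_CONSTANT);ims.append(C)
cv2.imwrite(f"pics/{n}.png",np.hstack(ims))
E
python3 look.py b1 350 150 490 330 370 110 510 270
```

```text
('clock', np.float64(2.7)) ('qpos', array([ 0.38,  0.67,  0.1 ,  1.53, -0.07,  0.95,  1.82])) ('eef_pos', array([ 584.4, -300.3,  200.1])) ('tool_rot', array([-1.57,  0.  , -0.25])) ('force', array([-0.4,  1.4,  0.5])) ('width', np.float64(85.4))
```

View pics/b1.png

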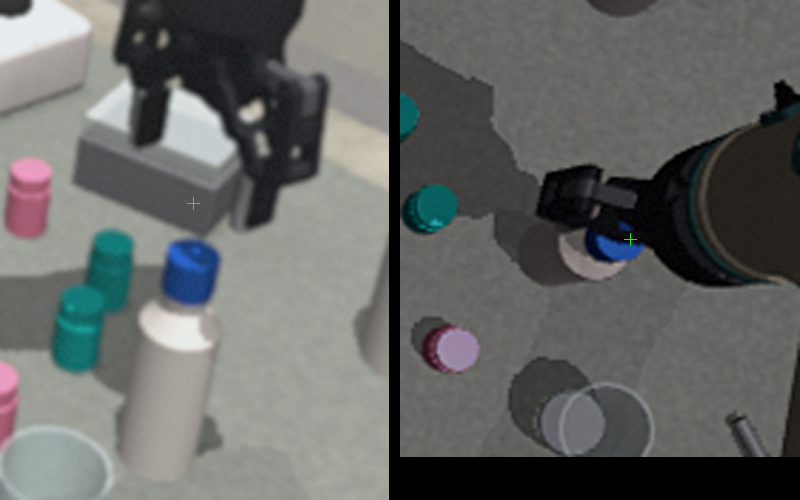

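servo_tool --increments '[{"dx": 0, "dy": 0, "dz": 0, "ax": 0, "ay": 0, "az": 0, "claw": -1}, {"dx": 0, "dy": 0, "dz": 0, "ax": 0, "ay": 0, "az": 0, "claw": -1}, {"dx": 0, "dy": 0, "dz": -1, "ax": 0, "ay": 0, "az": 0, "claw": -1}]'

```text
clock: 3.05
eef_pos: [587.1, -301.5, 194.1]
tool_rot: [-1.572, -0.006, -0.249]
force: [-1.1, 0.0, 0.8]
width: 85.4
```

servo_tool --increments '[{"dx": 0, "dy": 0, "dz": 0, "ax": 0, "ay": 0, "az": 0, "claw": -1}, {"dx": 0, "dy": 0, "dz": 0, "ax": 0, "ay": 0, "az": 0, "claw": -1}, {"dx": 0, "dy": 0, "dz": 0, "ax": 0, "ay": 0, "az": 0, "claw": -1}]'

```text
clock: 3.3
eef_pos: [584.9, -301.4, 191.1]
tool_rot: [-1.571, 0.0, -0.25]
force: [0.1, -0.9, -0.1]
width: 85.9
```

servo_tool --increments '[{"dx": 0.4, "dy": -0.4, "dz": -1.5, "ax": 0, "ay": 0, "az": 0, "claw": -1}, {"dx": 0.4, "dy": -0.4, "dz": -3, "ax": 0, "ay": 0, "az": 0, "claw": -1}, {"dx": 0.4, "dy": -0.4, "dz": -4.5, "ax": 0, "ay": 0, "az": 0, "claw": -1}, {"dx": 0.4, "dy": -0.4, "dz": -5.4, "ax": 0, "ay": 0, "az": 0, "claw": -1}, {"dx": 0.4, "dy": -0.4, "dz": -5.4, "ax": 0, "ay": 0, "az": 0, "claw": -1}, {"dx": 0.4, "dy": -0.4, "dz": -5.4, "ax": 0, "ay": 0, "az": 0, "claw": -1}]'

```text
clock: 3.8
eef_pos: [588.8, -305.6, 136.6]
tool_rot: [-1.571, 0.001, -0.25]
force: [0.7, 0.5, -0.5]
width: 85.2
```

```bash
python3 look.py b2 350 150 490 330 370 110 510 270
```

```text
('clock', np.float64(3.8)) ('qpos', array([ 0.39,  0.75,  0.09,  1.56, -0.08,  0.83,  1.83])) ('eef_pos', array([ 588.8, -305.6,  136.6])) ('tool_rot', array([-1.57,  0.  , -0.25])) ('force', array([ 0.7,  0.5, -0.5])) ('width', np.float64(85.2))
```

View pics/b2.png

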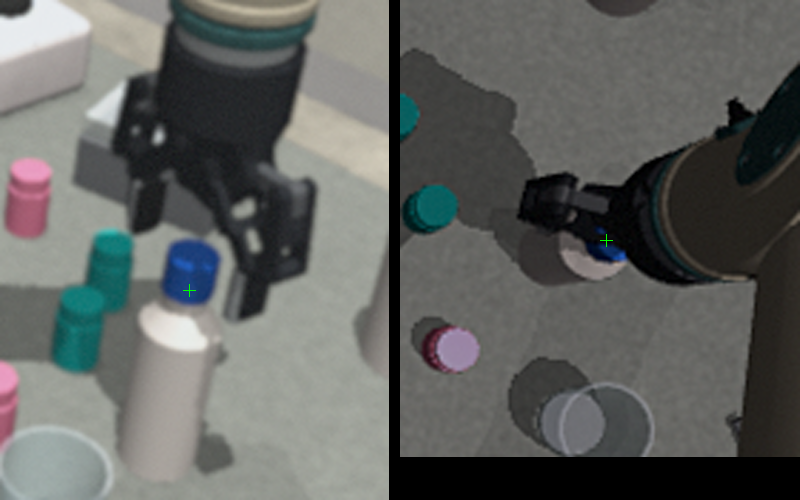

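servo_tool --increments '[{"dx": 0, "dy": 0, "dz": 0, "ax": 0, "ay": 0, "az": 0, "claw": 0}, {"dx": 0, "dy": 0, "dz": 0, "ax": 0, "ay": 0, "az": 0, "claw": 0}, {"dx": 0, "dy": 0, "dz": 0, "ax": 0, "ay": 0, "az": 0, "claw": 0}, {"dx": 0, "dy": 0, "dz": 0, "ax": 0, "ay": 0, "az": 0, "claw": 0}]'

```text
clock: 4.23
eef_pos: [589.2, -305.6, 137.8]
tool_rot: [-1.571, -0.001, -0.25]
force: [0.2, 0.0, -0.5]
width: 42.8
```

```bash
python3 look.py b3 350 150 490 330 370 110 510 270
```

```text
('clock', np.float64(4.2)) ('qpos', array([ 0.39,  0.75,  0.09,  1.56, -0.08,  0.83,  1.83])) ('eef_pos', array([ 589.2, -305.6,  137.8])) ('tool_rot', array([-1.57, -0.  , -0.25])) ('force', array([ 0.2,  0. , -0.5])) ('width', np.float64(42.8))
```

View pics/b3.png

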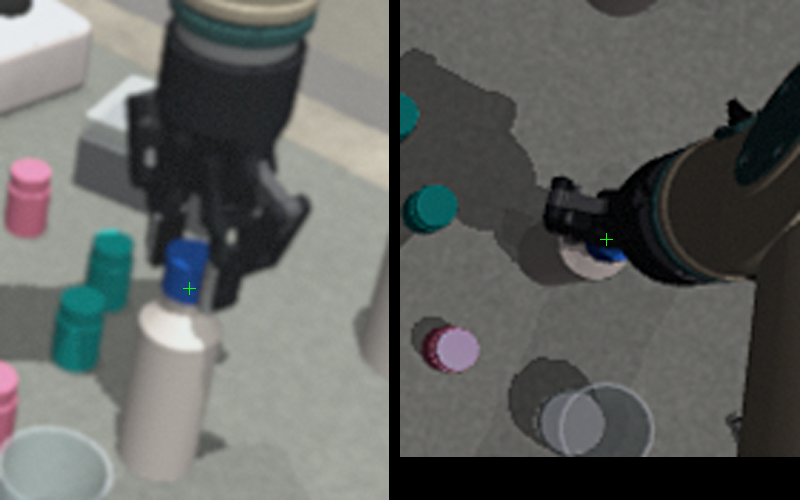

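servo_tool --increments '[{"dx": 0, "dy": 0, "dz": 0, "ax": 0, "ay": 0, "az": 0, "claw": 0.2}, {"dx": 0, "dy": 0, "dz": 0, "ax": 0, "ay": 0, "az": 0, "claw": 0.3}, {"dx": 0, "dy": 0, "dz": 0, "ax": 0, "ay": 0, "az": 0, "claw": 1}, {"dx": 0, "dy": 0, "dz": 0, "ax": 0, "ay": 0, "az": 0, "claw": 1}, {"dx": 0, "dy": 0, "dz": 0, "ax": 0, "ay": 0, "az": 0, "claw": 1}, {"dx": 0, "dy": 0, "dz": 0, "ax": 0, "ay": 0, "az": 0, "claw": 1}]'

```text
clock: 4.83
eef_pos: [589.2, -305.9, 137.7]
tool_rot: [-1.571, -0.001, -0.25]
force: [-0.2, -0.8, 3.6]
width: 30.1
```

servo_tool --increments '[{"dx": 0, "dy": 0, "dz": 0.5, "ax": 0, "ay": 0, "az": 0, "claw": 1}, {"dx": 0, "dy": 0, "dz": 1.5, "ax": 0, "ay": 0, "az": 0, "claw": 1}, {"dx": 0, "dy": 0, "dz": 3, "ax": 0, "ay": 0, "az": 0, "claw": 1}, {"dx": 0, "dy": 0, "dz": 4, "ax": 0, "ay": 0, "az": 0, "claw": 1}, {"dx": 0, "dy": 0, "dz": 4, "ax": 0, "ay": 0, "az": 0, "claw": 1}]'

```text
clock: 5.25
eef_pos: [590.6, -306.1, 180.0]
tool_rot: [-1.572, -0.004, -0.25]
force: [0.1, 0.0, -2.1]
width: 30.4
```

```bash
python3 look.py b4 350 130 490 310 370 110 510 270
```

```text
('clock', np.float64(5.2)) ('qpos', array([ 0.38,  0.7 ,  0.09,  1.53, -0.08,  0.91,  1.82])) ('eef_pos', array([ 590.6, -306.1,  180. ])) ('tool_rot', array([-1.57, -0.  , -0.25])) ('force', array([ 0.1,  0. , -2.1])) ('width', np.float64(30.4))
```

View pics/b4.png

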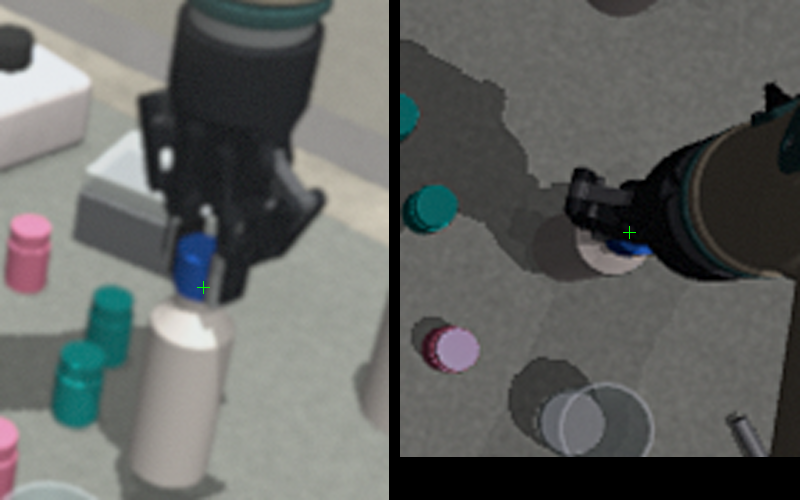

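servo_tool --increments '[{"dx": 0, "dy": 0, "dz": 2.5, "ax": 0, "ay": 0, "az": 0, "claw": 1}, {"dx": 0, "dy": 0, "dz": 5.5, "ax": 0, "ay": 0, "az": 0, "claw": 1}, {"dx": -1, "dy": 1, "dz": 8.5, "ax": 0, "ay": 0, "az": 0, "claw": 1}, {"dx": -2, "dy": 3, "dz": 11, "ax": 0, "ay": 0, "az": 0, "claw": 1}, {"dx": -3.5, "dy": 6, "dz": 12, "ax": 0, "ay": 0, "az": 0, "claw": 1}, {"dx": -5, "dy": 9, "dz": 12, "ax": 0, "ay": 0, "az": 0, "claw": 1}, {"dx": -6.5, "dy": 12, "dz": 12, "ax": 0, "ay": 0, "az": 0, "claw": 1}, {"dx": -8, "dy": 15, "dz": 12, "ax": 0, "ay": 0, "az": 0, "claw": 1}]'

```text
clock: 6.02
eef_pos: [507.5, -154.0, 296.7]
tool_rot: [-1.571, 0.001, -0.25]
force: [1.5, 1.2, -2.4]
width: 30.3
```

servo_tool --increments '[{"dx": -1.5, "dy": 3, "dz": 0, "ax": 0, "ay": 0, "az": 0, "claw": 1}, {"dx": -2.5, "dy": 6, "dz": 0, "ax": 0, "ay": 0, "az": 0, "claw": 1}, {"dx": -2.5, "dy": 9.5, "dz": 0, "ax": 0, "ay": 0, "az": 0, "claw": 1}, {"dx": -1.5, "dy": 13, "dz": 0, "ax": 0, "ay": 0, "az": 0, "claw": 1}, {"dx": 0, "dy": 16.5, "dz": 0, "ax": 0, "ay": 0, "az": 0, "claw": 1}, {"dx": 2, "dy": 19.5, "dz": 0, "ax": 0, "ay": 0, "az": 0, "claw": 1}, {"dx": 4.5, "dy": 22, "dz": 0, "ax": 0, "ay": 0, "az": 0, "claw": 1}, {"dx": 7, "dy": 24.5, "dz": 0, "ax": 0, "ay": 0, "az": 0, "claw": 1}]'

```text
clock: 6.68
eef_pos: [578.9, 91.5, 296.6]
tool_rot: [-1.571, 0.002, -0.248]
force: [1.1, -1.4, -3.0]
width: 30.2
```

servo_tool --increments '[{"dx": 1.5, "dy": 1.5, "dz": 0, "ax": 0, "ay": 0, "az": 0, "claw": 1}, {"dx": 3, "dy": 3.1, "dz": 0, "ax": 0, "ay": 0, "az": 0, "claw": 1}, {"dx": 3, "dy": 3.1, "dz": -1.5, "ax": 0, "ay": 0, "az": 0, "claw": 1}, {"dx": 3, "dy": 3.1, "dz": -3.2, "ax": 0, "ay": 0, "az": 0, "claw": 1}, {"dx": 3, "dy": 3.1, "dz": -3.2, "ax": 0, "ay": 0, "az": 0, "claw": 1}, {"dx": 3, "dy": 3.1, "dz": -3.2, "ax": 0, "ay": 0, "az": 0, "claw": 1}]'

```text
clock: 7.18
eef_pos: [607.8, 120.1, 263.7]
tool_rot: [-1.573, 0.004, -0.25]
force: [0.0, 0.0, -3.0]
width: 30.2
```

```bash
python3 look.py b5 200 60 320 210 150 110 290 270
```

```text
('clock', np.float64(7.2)) ('qpos', array([-0.26,  0.55,  0.03,  1.56, -0.02,  1.03,  1.1 ])) ('eef_pos', array([607.8, 120.1, 263.7])) ('tool_rot', array([-1.57,  0.  , -0.25])) ('force', array([ 0.,  0., -3.])) ('width', np.float64(30.2))
```

View pics/b5.png

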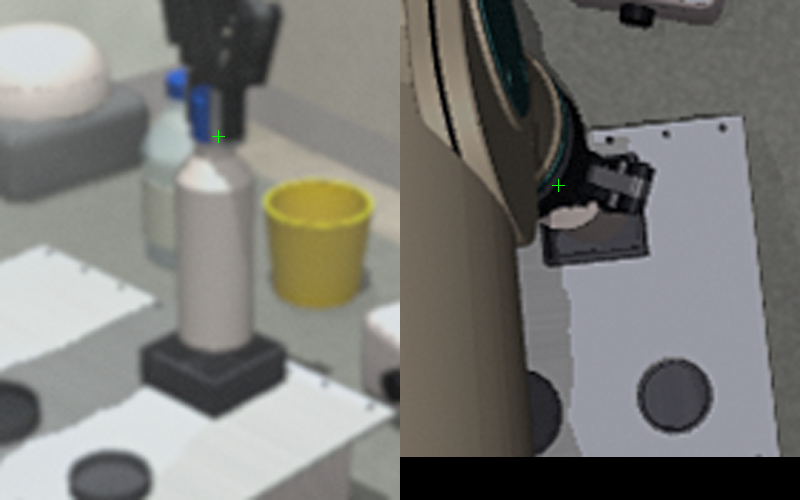

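```bash
cat > ov.py <<'E'
from h import *
def ov(c,rings,polys,box,name,W=400,H=500):
    u0,v0,u1,v1=box
    im=c["color"][v0:v1,u0:u1,::-1];k=min(W/im.shape[1],H/im.shape[0])
    im=cv2.resize(im,None,fx=k,fy=k,interpolation=cv2.INTER_CUBIC)
    L=[(ring(c,*r),(0,255,255)) for r in rings]+[(proj(c,p),(0,255,0)) for p in polys]
    for P,col in L:
        cv2.polylines(im,[np.round(((P-[u0,v0]+.5)*k-.5)*16).astype(int)],True,col,1,cv2.LINE_AA,4)
    im=cv2.copyMakeBorder(im,0,H-im.shape[0],0,W-im.shape[1],cv2.BORDER_CONSTANT)
    return im
def square(x,y,z,h,yaw):
    p=np.array([[1,1],[1,-1],[-1,-1],[-1,1]])*h;c,s=np.cos(yaw),np.sin(yaw)
    return np.c_[p@np.array([[c,s],[-s,c]])+[x,y],np.full(4,z)]
E
python3 - <<'E'
from ov import *
s=cam("side");t=cam("top");e=read_state()["eef_pos"];print(e)
x,y,z=e;u=z-137.7
R=[(x,y,u,25),(x,y,u+112,25),(x,y,u+138,16),(x,y,u+165,16)]
P=[square(609.3,122.7,113,35,np.radians(7.5)),square(609.3,122.7,85,35,np.radians(7.5))]
cv2.imwrite("pics/b6.png",np.hstack([ov(s,R,P,(200,60,320,210),""),ov(t,R,P,(150,110,290,270),"")]))
t0=np.load("t0.npy",allow_pickle=True).item();s0=np.load("s0.npy",allow_pickle=True).item()
T=lambda p:(95+p[0]/4-.4,145+p[1]/4-.4);S=lambda p:(125+p[0]/4-.4,130+p[1]/4-.4)
# deck corners/screws: near right corner, screws near edge
for a,b in [((752,514),(441,412)),((697,22),(775,215)),((722,503),(431,390)),((672,39),(744,207)),((87,571),(44,157)),((165,562),(87,182)),((642,512),(375,356)),((593,47),(690,180))]:
    print(tri([t0,s0],[T(a),S(b)]).round(1), atz(t0,T(a),85).round(1),atz(s0,S(b),85).round(1))
E
```

```text
[609.58086372 120.33558812 266.41990745]
[431.1  -6.5  83.3] [432.2  -7.3  85. ] [429.   -7.5  85. ]
[678.7  22.7  82.6] [678.4  22.4  85. ] [675.6  20.1  85. ]
[436.4   8.5  85.3] [437.5   7.7  85. ] [435.7   9.8  85. ]
[668.8  35.7  85.5] [669.8  34.9  85. ] [668.2  37.   85. ]
[398.8 326.6  85.6] [399.9 326.   85. ] [398.1 329.3  85. ]
[404.  287.2  85.4] [404.9 286.6  85. ] [403.4 289.2  85. ]
[431.5  48.3  85.7] [432.6  47.5  85. ] [431.1  50.2  85. ]
[664.5  75.4  86. ] [665.5  74.7  85. ] [664.5  77.5  85. ]
```

View pics/b6.png

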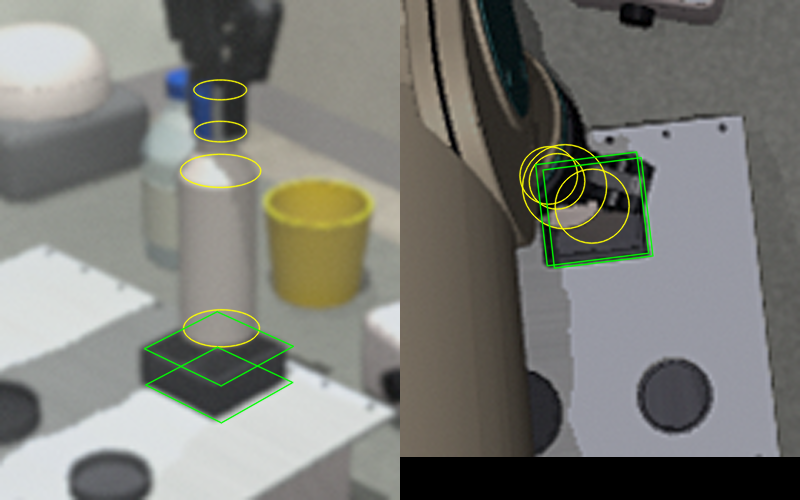

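servo_tool --increments '[{"dx": 0, "dy": 0.2, "dz": 0, "ax": 0, "ay": 0, "az": 0, "claw": 1}, {"dx": 0, "dy": 0.2, "dz": -0.8, "ax": 0, "ay": 0, "az": 0, "claw": 1}, {"dx": 0, "dy": 0.2, "dz": -1.6, "ax": 0, "ay": 0, "az": 0, "claw": 1}, {"dx": 0, "dy": 0.2, "dz": -2.4, "ax": 0, "ay": 0, "az": 0, "claw": 1}, {"dx": 0, "dy": 0.2, "dz": -3.0, "ax": 0, "ay": 0, "az": 0, "claw": 1}, {"dx": 0, "dy": 0.2, "dz": -3.0, "ax": 0, "ay": 0, "az": 0, "claw": 1}, {"dx": 0, "dy": 0.2, "dz": -3.0, "ax": 0, "ay": 0, "az": 0, "claw": 1}]'

```text
clock: 7.97
eef_pos: [608.7, 122.3, 234.5]
tool_rot: [-1.572, 0.001, -0.25]
force: [-0.1, 0.1, -2.6]
width: 30.1
```

```bash
python3 look.py b7 200 60 320 210 150 110 290 270
```

```text
('clock', np.float64(8.0)) ('qpos', array([-0.26,  0.58,  0.03,  1.6 , -0.02,  0.96,  1.09])) ('eef_pos', array([608.7, 122.3, 234.5])) ('tool_rot', array([-1.57,  0.  , -0.25])) ('force', array([-0.1,  0.1, -2.6])) ('width', np.float64(30.1))
```

View pics/b7.png

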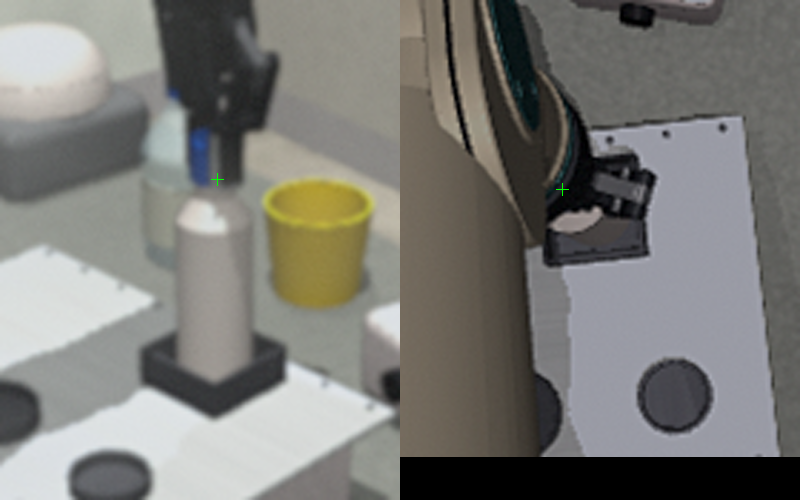

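servo_tool --increments '[{"dx": 0, "dy": 0, "dz": -0.3, "ax": 0, "ay": 0, "az": 0, "claw": 1}, {"dx": 0, "dy": 0, "dz": -0.5, "ax": 0, "ay": 0, "az": 0, "claw": 1}, {"dx": 0, "dy": 0, "dz": -0.6, "ax": 0, "ay": 0, "az": 0, "claw": 1}, {"dx": 0, "dy": 0, "dz": -0.7, "ax": 0, "ay": 0, "az": 0, "claw": 1}, {"dx": 0, "dy": 0, "dz": -0.7, "ax": 0, "ay": 0, "az": 0, "claw": 1}]'

```text
clock: 8.48
eef_pos: [608.9, 122.4, 228.1]
tool_rot: [-1.571, 0.0, -0.25]
force: [-0.2, 0.7, -2.6]
width: 30.5
```

servo_tool --increments '[{"dx": 0, "dy": 0, "dz": -0.05, "ax": 0, "ay": 0, "az": 0, "claw": 1}, {"dx": 0, "dy": 0, "dz": -0.1, "ax": 0, "ay": 0, "az": 0, "claw": 1}, {"dx": 0, "dy": 0, "dz": -0.1, "ax": 0, "ay": 0, "az": 0, "claw": 1}]'

```text
clock: 8.73
eef_pos: [609.0, 122.5, 227.3]
tool_rot: [-1.571, 0.0, -0.25]
force: [-1.4, 0.8, -2.6]
width: 30.4
```

servo_tool --increments '[{"dx": 0, "dy": 0, "dz": -0.05, "ax": 0, "ay": 0, "az": 0, "claw": 1}, {"dx": 0, "dy": 0, "dz": -0.1, "ax": 0, "ay": 0, "az": 0, "claw": 1}, {"dx": 0, "dy": 0, "dz": -0.1, "ax": 0, "ay": 0, "az": 0, "claw": 1}]'

```text
clock: 8.98
eef_pos: [609.0, 122.5, 226.2]
tool_rot: [-1.571, 0.0, -0.25]
force: [-0.5, 0.3, -3.4]
width: 30.0
```

servo_tool --increments '[{"dx": 0, "dy": 0, "dz": -0.05, "ax": 0, "ay": 0, "az": 0, "claw": 1}, {"dx": 0, "dy": 0, "dz": -0.1, "ax": 0, "ay": 0, "az": 0, "claw": 1}, {"dx": 0, "dy": 0, "dz": -0.1, "ax": 0, "ay": 0, "az": 0, "claw": 1}]'

```text
clock: 9.23
eef_pos: [609.2, 122.4, 225.7]
tool_rot: [-1.571, -0.001, -0.25]
force: [-0.2, -0.8, -0.2]
width: 30.3
```

servo_tool --increments '[{"dx": 0, "dy": 0, "dz": -0.05, "ax": 0, "ay": 0, "az": 0, "claw": 1}, {"dx": 0, "dy": 0, "dz": -0.05, "ax": 0, "ay": 0, "az": 0, "claw": 1}]'

```text
clock: 9.4
eef_pos: [609.5, 122.4, 225.6]
tool_rot: [-1.57, -0.001, -0.25]
force: [-0.9, -0.3, 5.5]
width: 30.6
```

servo_tool --increments '[{"dx": 0, "dy": 0, "dz": -0.05, "ax": 0, "ay": 0, "az": 0, "claw": 0.2}, {"dx": 0, "dy": 0, "dz": -0.05, "ax": 0, "ay": 0, "az": 0, "claw": 0}, {"dx": 0, "dy": 0, "dz": -0.05, "ax": 0, "ay": 0, "az": 0, "claw": -0.3}, {"dx": 0, "dy": 0, "dz": -0.05, "ax": 0, "ay": 0, "az": 0, "claw": -0.3}, {"dx": 0, "dy": 0, "dz": -0.05, "ax": 0, "ay": 0, "az": 0, "claw": -0.3}]'

```text
clock: 9.82
eef_pos: [609.0, 122.6, 224.2]
tool_rot: [-1.571, 0.0, -0.25]
force: [-0.5, 0.6, -0.5]
width: 55.4
```

```bash
python3 look.py b8 200 60 320 210 150 110 290 270
```

```text
('clock', np.float64(9.8)) ('qpos', array([-0.26,  0.59,  0.03,  1.61, -0.02,  0.94,  1.09])) ('eef_pos', array([609. , 122.6, 224.2])) ('tool_rot', array([-1.57,  0.  , -0.25])) ('force', array([-0.5,  0.6, -0.5])) ('width', np.float64(55.4))
```

View pics/b8.png

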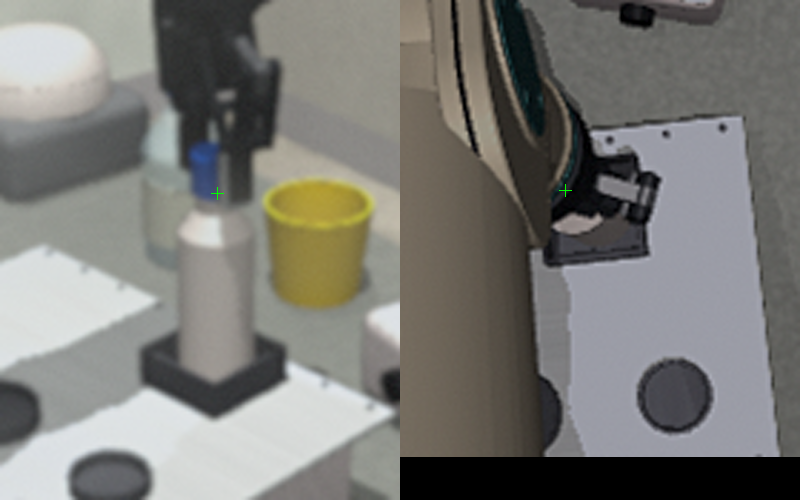

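servo_tool --increments '[{"dx": 0, "dy": 0, "dz": 1, "ax": 0, "ay": 0, "az": 0, "claw": -0.6}, {"dx": 0, "dy": 0, "dz": 3.5, "ax": 0, "ay": 0, "az": 0, "claw": -1}, {"dx": 0, "dy": 0, "dz": 6, "ax": 0, "ay": 0, "az": 0, "claw": -1}, {"dx": 0, "dy": -3, "dz": 6, "ax": 0, "ay": 0, "az": 0, "claw": -1}, {"dx": -0.2, "dy": -7, "dz": 6, "ax": 0, "ay": 0, "az": 0, "claw": -1}, {"dx": -0.4, "dy": -11, "dz": 6, "ax": 0, "ay": 0, "az": 0, "claw": -1}, {"dx": -0.6, "dy": -15, "dz": 6, "ax": 0, "ay": 0, "az": 0, "claw": -1}, {"dx": -0.8, "dy": -19, "dz": 4, "ax": 0, "ay": 0, "az": 0, "claw": -1}]'

```text
clock: 10.58
eef_pos: [603.5, -67.4, 269.9]
tool_rot: [-1.57, -0.008, -0.25]
force: [1.4, 0.1, 0.3]
width: 85.7
```

servo_tool --increments '[{"dx": 0, "dy": -2.5, "dz": 0, "ax": 0, "ay": 0, "az": 0, "claw": -1}, {"dx": 0, "dy": -3.7, "dz": -2, "ax": 0, "ay": 0, "az": 0, "claw": -1}, {"dx": 0, "dy": -3.7, "dz": -4, "ax": 0, "ay": 0, "az": 0, "claw": -1}, {"dx": 0, "dy": -3.7, "dz": -4, "ax": 0, "ay": 0, "az": 0, "claw": -1}, {"dx": 0, "dy": -3.7, "dz": -4, "ax": 0, "ay": 0, "az": 0, "claw": -1}]'

```text
clock: 11.0
eef_pos: [600.8, -101.3, 225.6]
tool_rot: [-1.57, 0.002, -0.25]
force: [0.2, 0.7, -0.0]
width: 85.6
```

```bash
python3 look.py c1 280 110 400 280 160 110 300 270
```

```text
('clock', np.float64(11.0)) ('qpos', array([ 0.09,  0.57,  0.04,  1.64, -0.03,  0.93,  1.47])) ('eef_pos', array([ 600.8, -101.3,  225.6])) ('tool_rot', array([-1.57,  0.  , -0.25])) ('force', array([ 0.2,  0.7, -0. ])) ('width', np.float64(85.6))
```

View pics/c1.png

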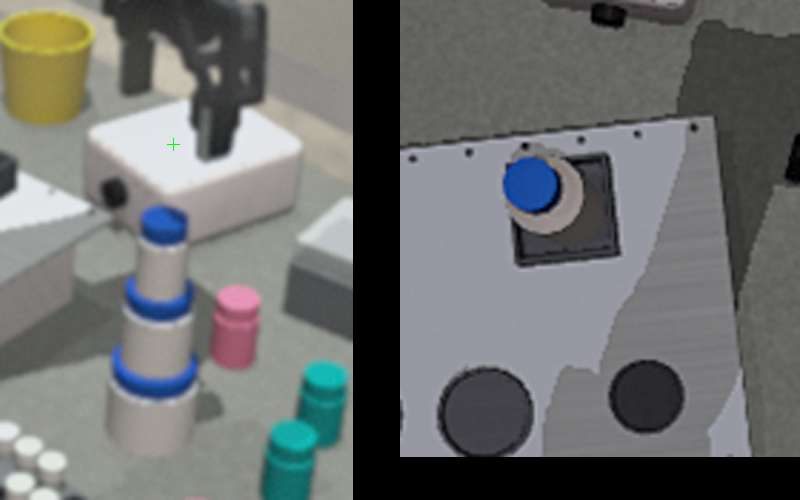

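servo_tool --increments '[{"dx": 0, "dy": -0.2, "dz": -2.5, "ax": 0, "ay": 0, "az": 0, "claw": -1}, {"dx": 0, "dy": -0.2, "dz": -5, "ax": 0, "ay": 0, "az": 0, "claw": -1}, {"dx": 0, "dy": -0.2, "dz": -7.5, "ax": 0, "ay": 0, "az": 0, "claw": -1}, {"dx": 0, "dy": -0.2, "dz": -7.5, "ax": 0, "ay": 0, "az": 0, "claw": -1}, {"dx": 0, "dy": -0.2, "dz": -7.5, "ax": 0, "ay": 0, "az": 0, "claw": -1}, {"dx": 0, "dy": -0.2, "dz": -7.5, "ax": 0, "ay": 0, "az": 0, "claw": -1}]'

```text
clock: 11.6
eef_pos: [602.7, -103.5, 152.7]
tool_rot: [-1.57, -0.003, -0.249]
force: [0.4, -0.2, 0.5]
width: 85.1
```

```bash
python3 look.py c2 280 110 400 280 260 100 400 260
```

```text
('clock', np.float64(11.6)) ('qpos', array([ 0.1 ,  0.66,  0.04,  1.71, -0.03,  0.77,  1.48])) ('eef_pos', array([ 602.7, -103.5,  152.7])) ('tool_rot', array([-1.57, -0.  , -0.25])) ('force', array([ 0.4, -0.2,  0.5])) ('width', np.float64(85.1))
```

View pics/c2.png

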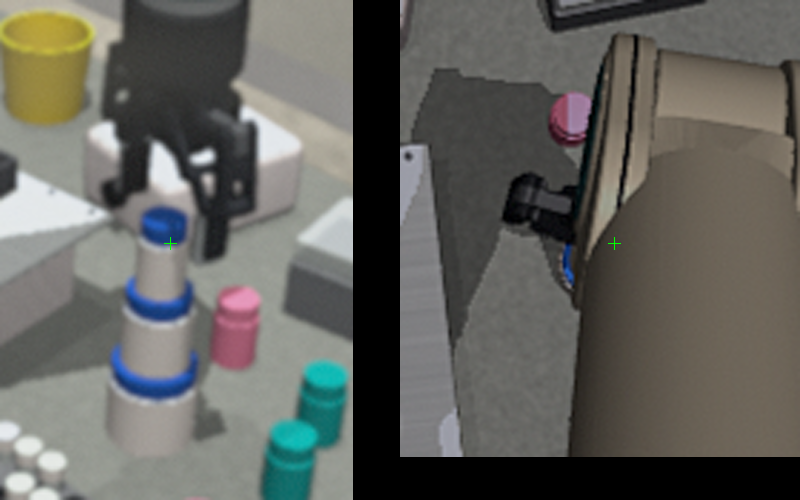

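servo_tool --increments '[{"dx": -0.2, "dy": 0.05, "dz": -1, "ax": 0, "ay": 0, "az": 0, "claw": -1}, {"dx": -0.2, "dy": 0.05, "dz": -1.6, "ax": 0, "ay": 0, "az": 0, "claw": -0.7}, {"dx": -0.2, "dy": 0.05, "dz": -1.6, "ax": 0, "ay": 0, "az": 0, "claw": -0.4}, {"dx": -0.2, "dy": 0.05, "dz": -1.6, "ax": 0, "ay": 0, "az": 0, "claw": -0.1}, {"dx": -0.2, "dy": 0.05, "dz": -1.6, "ax": 0, "ay": 0, "az": 0, "claw": -0.1}, {"dx": -0.2, "dy": 0.05, "dz": -1.6, "ax": 0, "ay": 0, "az": 0, "claw": -0.1}]'

```text
clock: 12.2
eef_pos: [599.3, -103.3, 134.8]
tool_rot: [-1.571, -0.0, -0.25]
force: [0.6, 0.0, -0.7]
width: 47.2
```

```bash
python3 look.py c3 310 150 370 220 260 100 400 260
```

```text
('clock', np.float64(12.2)) ('qpos', array([ 0.1 ,  0.68,  0.04,  1.73, -0.03,  0.73,  1.48])) ('eef_pos', array([ 599.3, -103.3,  134.8])) ('tool_rot', array([-1.57, -0.  , -0.25])) ('force', array([ 0.6,  0. , -0.7])) ('width', np.float64(47.2))
```

View pics/c3.png

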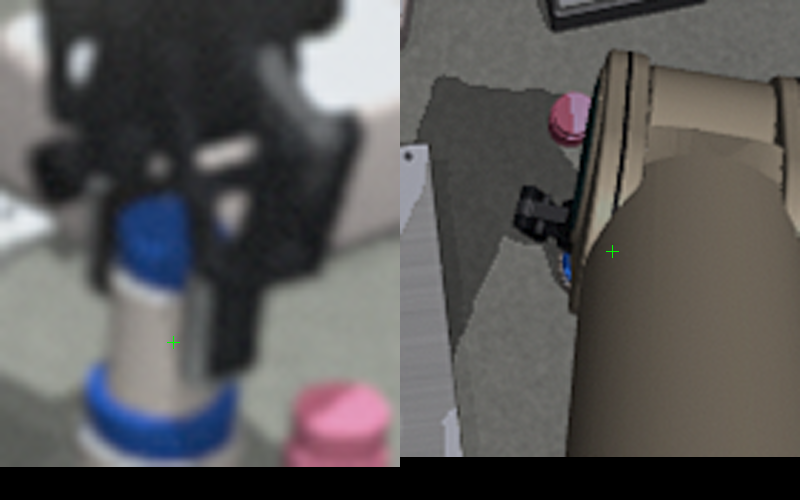

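servo_tool --increments '[{"dx": 0, "dy": 0, "dz": 0, "ax": 0, "ay": 0, "az": 0, "claw": 0.05}, {"dx": 0, "dy": 0, "dz": 0, "ax": 0, "ay": 0, "az": 0, "claw": 0.12}, {"dx": 0, "dy": 0, "dz": 0, "ax": 0, "ay": 0, "az": 0, "claw": 0.18}, {"dx": 0, "dy": 0, "dz": 0, "ax": 0, "ay": 0, "az": 0, "claw": 0.22}]'

```text
clock: 12.63
eef_pos: [599.2, -103.5, 134.8]
tool_rot: [-1.571, -0.0, -0.25]
force: [-0.3, -0.4, 0.8]
width: 33.5
```

servo_tool --increments '[{"dx": 0, "dy": 0, "dz": 0, "ax": 0, "ay": 0, "az": 0, "claw": 0.5}, {"dx": 0, "dy": 0, "dz": 0, "ax": 0, "ay": 0, "az": 0, "claw": 1}, {"dx": 0, "dy": 0, "dz": 0, "ax": 0, "ay": 0, "az": 0, "claw": 1}, {"dx": 0, "dy": 0, "dz": 0, "ax": 0, "ay": 0, "az": 0, "claw": 1}]'

```text
clock: 12.97
eef_pos: [599.5, -103.4, 135.1]
tool_rot: [-1.571, -0.001, -0.25]
force: [-0.6, -0.5, 3.9]
width: 32.0
```

```bash
python3 look.py c4 310 150 370 220 260 100 400 260
```

```text
('clock', np.float64(13.0)) ('qpos', array([ 0.1 ,  0.68,  0.04,  1.73, -0.03,  0.73,  1.48])) ('eef_pos', array([ 599.5, -103.4,  135.1])) ('tool_rot', array([-1.57, -0.  , -0.25])) ('force', array([-0.6, -0.5,  3.9])) ('width', np.float64(32.0))
```

View pics/c4.png

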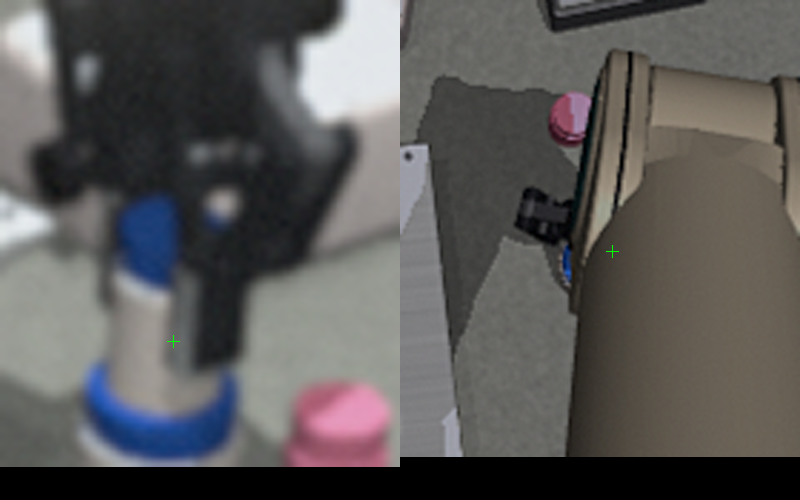

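servo_tool --increments '[{"dx": 0, "dy": 0, "dz": 0.4, "ax": 0, "ay": 0, "az": 0, "claw": 1}, {"dx": 0, "dy": 0, "dz": 1.5, "ax": 0, "ay": 0, "az": 0, "claw": 1}, {"dx": 0, "dy": 0, "dz": 3.5, "ax": 0, "ay": 0, "az": 0, "claw": 1}, {"dx": 0, "dy": 0, "dz": 5.5, "ax": 0, "ay": 0, "az": 0, "claw": 1}, {"dx": -1, "dy": 1.5, "dz": 6, "ax": 0, "ay": 0, "az": 0, "claw": 1}, {"dx": -2.5, "dy": 3.8, "dz": 6, "ax": 0, "ay": 0, "az": 0, "claw": 1}, {"dx": -4.5, "dy": 6.5, "dz": 6, "ax": 0, "ay": 0, "az": 0, "claw": 1}, {"dx": -6.5, "dy": 9.3, "dz": 6, "ax": 0, "ay": 0, "az": 0, "claw": 1}]'

```text
clock: 13.73
eef_pos: [533.5, -9.8, 195.3]
tool_rot: [-1.571, -0.001, -0.251]
force: [0.2, 0.7, -0.8]
width: 31.7
```

servo_tool --increments '[{"dx": -2, "dy": 2.8, "dz": 0, "ax": 0, "ay": 0, "az": 0, "claw": 1}, {"dx": -3.8, "dy": 5.5, "dz": 0, "ax": 0, "ay": 0, "az": 0, "claw": 1}, {"dx": -5.2, "dy": 7.4, "dz": 0, "ax": 0, "ay": 0, "az": 0, "claw": 1}, {"dx": -5.2, "dy": 7.4, "dz": -2, "ax": 0, "ay": 0, "az": 0, "claw": 1}, {"dx": -5.2, "dy": 7.4, "dz": -5, "ax": 0, "ay": 0, "az": 0, "claw": 1}, {"dx": -5.2, "dy": 7.4, "dz": -5, "ax": 0, "ay": 0, "az": 0, "claw": 1}, {"dx": -5.2, "dy": 7.4, "dz": -5, "ax": 0, "ay": 0, "az": 0, "claw": 1}]'

```text
clock: 14.32
eef_pos: [481.1, 63.6, 144.3]
tool_rot: [-1.572, 0.003, -0.25]
force: [0.3, -0.5, 0.0]
width: 32.0
```

```bash
python3 look.py c5 190 130 290 250 200 180 310 300
python3 - <<'E'
from ov import *
s=cam("side");t=cam("top");x,y,z=read_state()["eef_pos"];u=z-15
R=[(x,y,u,17),(x,y,u+40,17),(x,y,u+54,15.5),(481.6,65.4,98,26),(481.6,65.4,85,26)]
cv2.imwrite("pics/c6.png",np.hstack([ov(s,R,[],(200,130,280,220),""),ov(t,R,[],(200,180,310,300),"")]))
E
```

```text
('clock', np.float64(14.3)) ('qpos', array([-0.21,  0.53,  0.04,  2.05, -0.04,  0.56,  1.17])) ('eef_pos', array([481.1,  63.6, 144.3])) ('tool_rot', array([-1.57,  0.  , -0.25])) ('force', array([ 0.3, -0.5,  0. ])) ('width', np.float64(32.0))
```

View pics/c6.png

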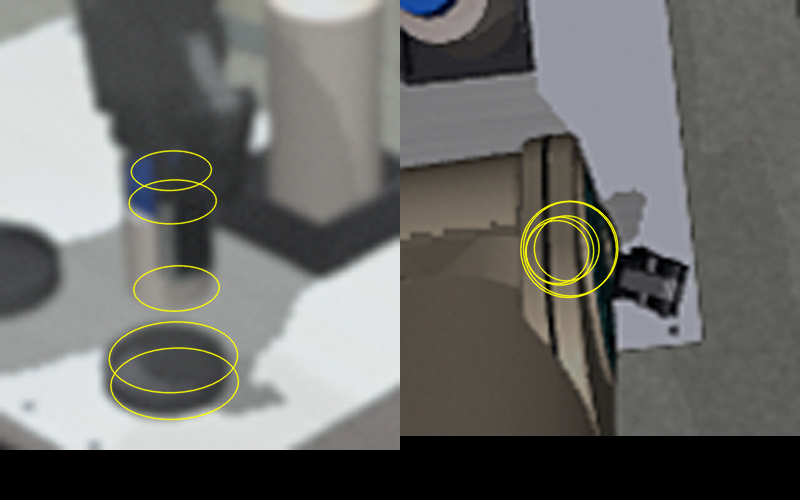

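View pics/c5.png

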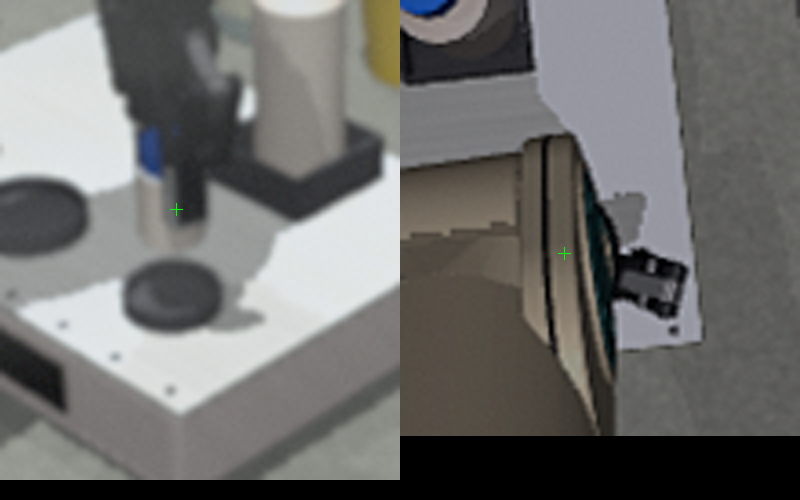

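Run:
```python
from ov import *
s=cam("side");x,y,z=read_state()["eef_pos"];print(x,y,z);u=z-15
R=[(x,y,u,17),(x,y,u+40,17),(x,y,u+54,15.5),(481.6,65.4,98,26),(481.6,65.4,85,26)]
im=cv2.resize(s["color"][150:220,210:270,::-1],None,fx=6.66,fy=6.66,interpolation=cv2.INTER_CUBIC)
im=cv2.copyMakeBorder(im,0,500-im.shape[0],0,0,cv2.BORDER_CONSTANT)
cv2.imwrite("pics/c7.png",np.hstack([ov(s,R,[],(210,150,270,220),""),im]))
```

```text
483.165075826232 63.58915951482087 145.95454063319525
```

View pics/c7.png

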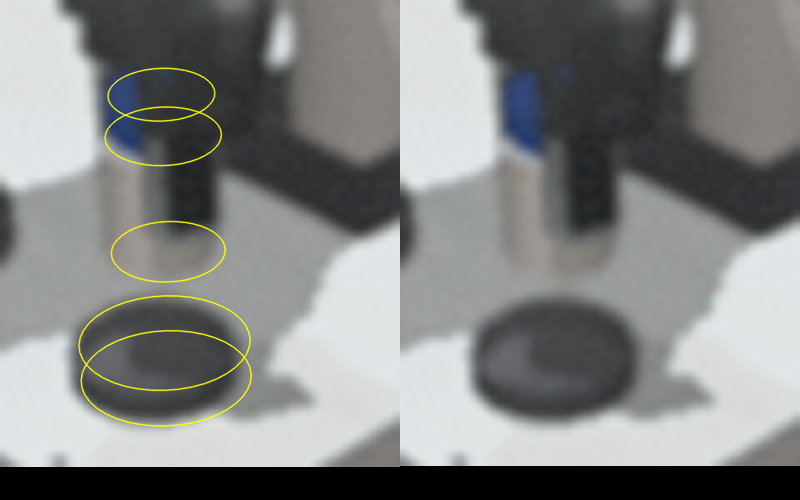

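servo_tool --increments '[{"dx": -0.1, "dy": 0.15, "dz": 0, "ax": 0, "ay": 0, "az": 0, "claw": 1}, {"dx": -0.1, "dy": 0.15, "dz": -1, "ax": 0, "ay": 0, "az": 0, "claw": 1}, {"dx": -0.1, "dy": 0.15, "dz": -2, "ax": 0, "ay": 0, "az": 0, "claw": 1}, {"dx": -0.1, "dy": 0.15, "dz": -3, "ax": 0, "ay": 0, "az": 0, "claw": 1}, {"dx": -0.1, "dy": 0.15, "dz": -3.5, "ax": 0, "ay": 0, "az": 0, "claw": 1}, {"dx": -0.1, "dy": 0.15, "dz": -3.5, "ax": 0, "ay": 0, "az": 0, "claw": 1}, {"dx": -0.1, "dy": 0.15, "dz": -3.5, "ax": 0, "ay": 0, "az": 0, "claw": 1}]'

```text
clock: 15.15
eef_pos: [481.3, 65.3, 109.9]
tool_rot: [-1.571, 0.0, -0.25]
force: [-0.1, -1.1, -0.5]
width: 31.8
```

```bash
cat > z.py <<'E'
import sys
from ov import *
a=list(map(int,sys.argv[2:6]))
s=cam("side");e=read_state();print(e["eef_pos"],e["force"])
cv2.imwrite(f"pics/{sys.argv[1]}.png",ov(s,[],[],a,"",600,550))
E
python3 z.py c8 200 145 270 215
```

```text
[481.50451083  65.2641001  110.13835678] [-1.13651737 -0.53385238  0.40669978]
```

View pics/c8.png

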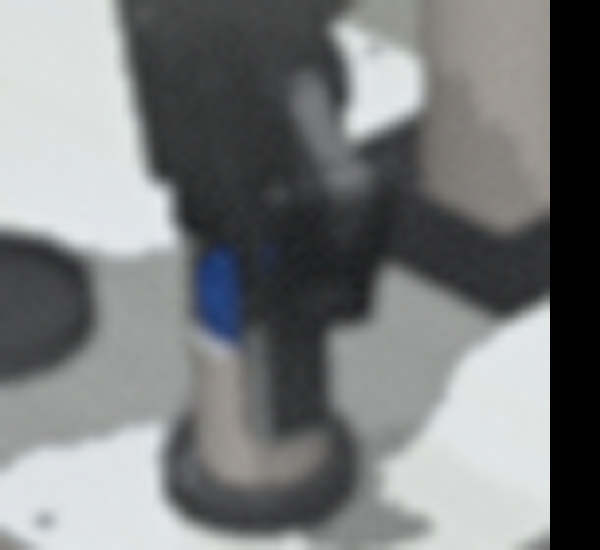

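servo_tool --increments '[{"dx": 0, "dy": 0, "dz": -0.2, "ax": 0, "ay": 0, "az": 0, "claw": 1}, {"dx": 0, "dy": 0, "dz": -0.4, "ax": 0, "ay": 0, "az": 0, "claw": 1}, {"dx": 0, "dy": 0, "dz": -0.55, "ax": 0, "ay": 0, "az": 0, "claw": 1}, {"dx": 0, "dy": 0, "dz": -0.55, "ax": 0, "ay": 0, "az": 0, "claw": 1}, {"dx": 0, "dy": 0, "dz": -0.55, "ax": 0, "ay": 0, "az": 0, "claw": 1}]'

```text
clock: 15.62
eef_pos: [481.2, 65.2, 104.2]
tool_rot: [-1.571, 0.0, -0.25]
force: [-0.4, -0.5, -0.5]
width: 31.7
```

servo_tool --increments '[{"dx": 0, "dy": 0, "dz": -0.05, "ax": 0, "ay": 0, "az": 0, "claw": 1}, {"dx": 0, "dy": 0, "dz": -0.1, "ax": 0, "ay": 0, "az": 0, "claw": 1}, {"dx": 0, "dy": 0, "dz": -0.1, "ax": 0, "ay": 0, "az": 0, "claw": 1}]'

```text
clock: 15.87
eef_pos: [481.1, 65.2, 103.1]
tool_rot: [-1.571, 0.0, -0.25]
force: [0.1, -0.2, -0.8]
width: 32.0
```

servo_tool --increments '[{"dx": 0, "dy": 0, "dz": -0.05, "ax": 0, "ay": 0, "az": 0, "claw": 1}, {"dx": 0, "dy": 0, "dz": -0.05, "ax": 0, "ay": 0, "az": 0, "claw": 1}]'

```text
clock: 16.03
eef_pos: [481.2, 65.2, 103.0]
tool_rot: [-1.571, -0.0, -0.25]
force: [-0.7, -0.4, 3.7]
width: 31.9
```

servo_tool --increments '[{"dx": 0, "dy": 0, "dz": 0, "ax": 0, "ay": 0, "az": 0, "claw": 0.1}, {"dx": 0, "dy": 0, "dz": 0, "ax": 0, "ay": 0, "az": 0, "claw": -0.2}, {"dx": 0, "dy": 0, "dz": 0, "ax": 0, "ay": 0, "az": 0, "claw": -0.4}, {"dx": 0, "dy": 0, "dz": 0.5, "ax": 0, "ay": 0, "az": 0, "claw": -0.5}, {"dx": 0, "dy": 0, "dz": 2, "ax": 0, "ay": 0, "az": 0, "claw": -0.5}, {"dx": 0, "dy": 0, "dz": 5, "ax": 0, "ay": 0, "az": 0, "claw": -1}, {"dx": 0, "dy": 0, "dz": 8, "ax": 0, "ay": 0, "az": 0, "claw": -1}]'

```text
clock: 16.62
eef_pos: [480.2, 65.1, 183.1]
tool_rot: [-1.572, 0.003, -0.25]
force: [0.9, -0.2, 0.3]
width: 84.8
```

```bash
python3 z.py c9 180 105 270 215
```

```text
[484.04263407  65.59428405 188.70964779] [1.0536707  1.05885206 3.65806662]
```

View pics/c9.png

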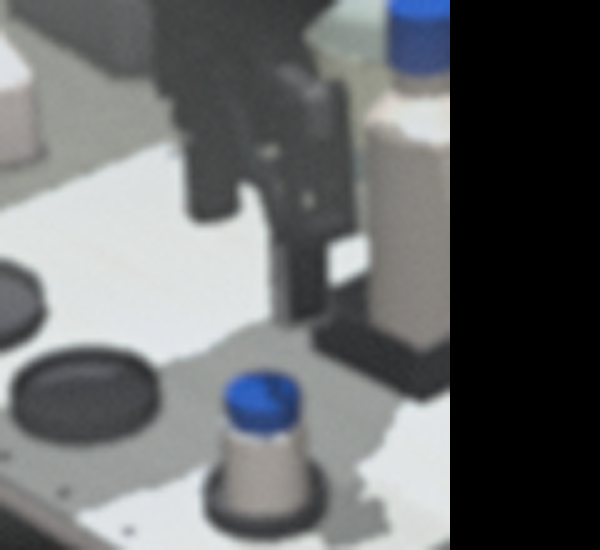

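servo_tool --increments '[{"dx": 2, "dy": -3, "dz": 0, "ax": 0, "ay": 0, "az": 0, "claw": -1}, {"dx": 4.2, "dy": -6.2, "dz": 0, "ax": 0, "ay": 0, "az": 0, "claw": -1}, {"dx": 6.5, "dy": -9.4, "dz": 0, "ax": 0, "ay": 0, "az": 0, "claw": -1}, {"dx": 8.7, "dy": -12.6, "dz": 0, "ax": 0, "ay": 0, "az": 0, "claw": -1}, {"dx": 10.8, "dy": -15.6, "dz": 0, "ax": 0, "ay": 0, "az": 0, "claw": -1}, {"dx": 11.8, "dy": -16.9, "dz": 0, "ax": 0, "ay": 0, "az": 0, "claw": -1}, {"dx": 11.8, "dy": -16.9, "dz": -2, "ax": 0, "ay": 0, "az": 0, "claw": -1}, {"dx": 11.8, "dy": -16.9, "dz": -4, "ax": 0, "ay": 0, "az": 0, "claw": -1}]'

```text
clock: 17.33
eef_pos: [600.8, -106.0, 143.2]
tool_rot: [-1.571, -0.004, -0.253]
force: [-0.1, 1.4, -0.3]
width: 85.7
```

servo_tool --increments '[{"dx": 0, "dy": 0, "dz": 0, "ax": 0, "ay": 0, "az": 0, "claw": -1}, {"dx": 0, "dy": 0, "dz": 0, "ax": 0, "ay": 0, "az": 0, "claw": -1}]'

```text
clock: 17.5
eef_pos: [598.2, -103.5, 142.0]
tool_rot: [-1.571, 0.003, -0.25]
force: [0.2, 0.7, 0.2]
width: 85.5
```

```bash
python3 look.py d1 280 110 400 280 70 140 300 300
python3 - <<'E'
from fit import *
s=cam("side")
P=[p for p in STK if p[0]!=0]
P=[(g-1,a,v) for g,a,v in P]
print(fit(s,(310,200,360,260),P,[599,-102]*2))
E
```

```text
('clock', np.float64(17.5)) ('qpos', array([ 0.1 ,  0.67,  0.03,  1.73, -0.03,  0.75,  1.48])) ('eef_pos', array([ 598.2, -103.5,  142. ])) ('tool_rot', array([-1.57,  0.  , -0.25])) ('force', array([0.2, 0.7, 0.2])) ('width', np.float64(85.5))
(array([ 598.49266032, -102.72008434,  601.11927138,  -99.51659722]), np.float64(7584.0), np.uint64(31456))
```

View pics/d1.png

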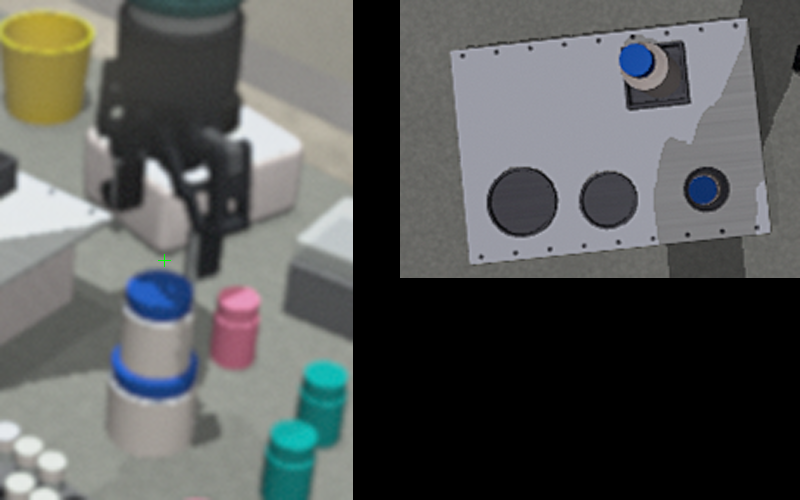

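servo_tool --increments '[{"dx": 0.2, "dy": -0.05, "dz": -2, "ax": 0, "ay": 0, "az": 0, "claw": -1}, {"dx": 0.2, "dy": -0.05, "dz": -4, "ax": 0, "ay": 0, "az": 0, "claw": -1}, {"dx": 0.2, "dy": -0.05, "dz": -6, "ax": 0, "ay": 0, "az": 0, "claw": -1}, {"dx": 0.2, "dy": -0.05, "dz": -6.7, "ax": 0, "ay": 0, "az": 0, "claw": -0.8}, {"dx": 0.2, "dy": -0.05, "dz": -6.7, "ax": 0, "ay": 0, "az": 0, "claw": -0.5}, {"dx": 0.2, "dy": -0.05, "dz": -6.7, "ax": 0, "ay": 0, "az": 0, "claw": -0.4}, {"dx": 0.2, "dy": -0.05, "dz": -6.7, "ax": 0, "ay": 0, "az": 0, "claw": -0.4}]'

```text
clock: 18.23
eef_pos: [602.3, -104.4, 77.2]
tool_rot: [-1.571, -0.003, -0.25]
force: [-0.3, 0.4, -0.9]
width: 59.6
```

```bash
python3 z.py d2 300 170 370 265
```

```text
[ 602.29708513 -104.40034308   77.25717537] [ 0.69466941 -0.20597773 -0.67195545]
```

View pics/d2.png

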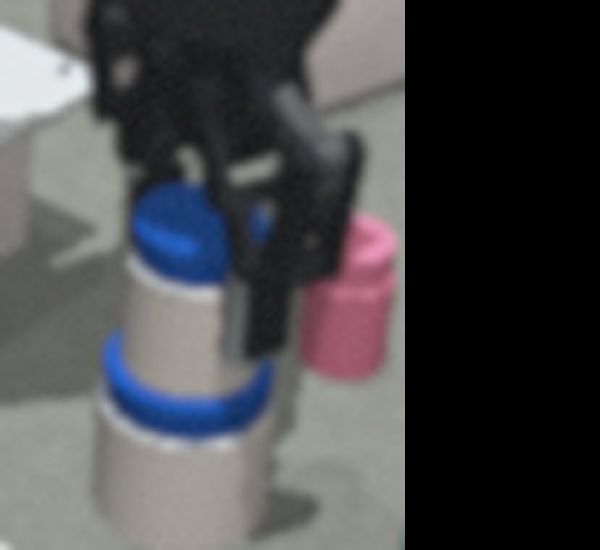

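servo_tool --increments '[{"dx": -0.15, "dy": 0, "dz": -0.1, "ax": 0, "ay": 0, "az": 0, "claw": -0.3}, {"dx": -0.15, "dy": 0, "dz": -0.1, "ax": 0, "ay": 0, "az": 0, "claw": -0.2}, {"dx": -0.15, "dy": 0, "dz": -0.1, "ax": 0, "ay": 0, "az": 0, "claw": -0.14}, {"dx": -0.15, "dy": 0, "dz": -0.1, "ax": 0, "ay": 0, "az": 0, "claw": -0.1}, {"dx": -0.15, "dy": 0, "dz": -0.1, "ax": 0, "ay": 0, "az": 0, "claw": 0.2}, {"dx": -0.15, "dy": 0, "dz": -0.1, "ax": 0, "ay": 0, "az": 0, "claw": 1}, {"dx": -0.15, "dy": 0, "dz": -0.1, "ax": 0, "ay": 0, "az": 0, "claw": 1}, {"dx": -0.15, "dy": 0, "dz": -0.1, "ax": 0, "ay": 0, "az": 0, "claw": 1}]'

```text
clock: 18.95
eef_pos: [600.1, -104.3, 75.5]
tool_rot: [-1.571, -0.001, -0.25]
force: [-1.8, 0.1, 5.8]
width: 46.0
```

```bash
python3 z.py d3 300 170 370 265
```

```text
[ 600.08024624 -104.353486     75.48670986] [-1.07364672  0.50951252  5.94616216]
```

View pics/d3.png

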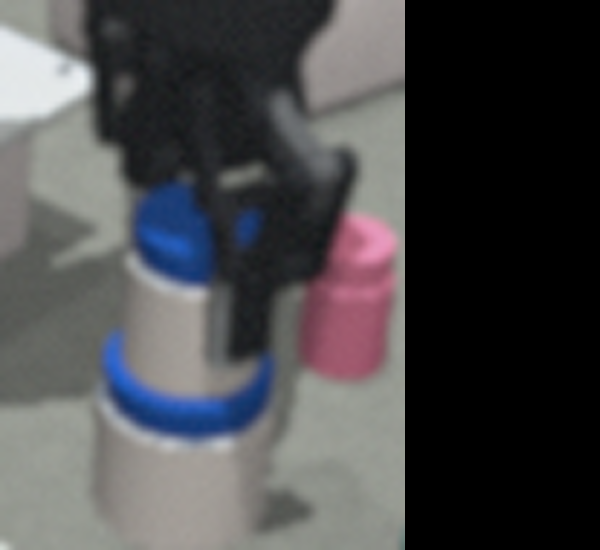

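servo_tool --increments '[{"dx": 0, "dy": 0, "dz": 0.4, "ax": 0, "ay": 0, "az": 0, "claw": 1}, {"dx": 0, "dy": 0, "dz": 1.5, "ax": 0, "ay": 0, "az": 0, "claw": 1}, {"dx": 0, "dy": 0, "dz": 4, "ax": 0, "ay": 0, "az": 0, "claw": 1}, {"dx": 0, "dy": 0, "dz": 7, "ax": 0, "ay": 0, "az": 0, "claw": 1}, {"dx": 0, "dy": 0, "dz": 9.5, "ax": 0, "ay": 0, "az": 0, "claw": 1}, {"dx": -0.7, "dy": 1.5, "dz": 11, "ax": 0, "ay": 0, "az": 0, "claw": 1}, {"dx": -1.8, "dy": 3.8, "dz": 11, "ax": 0, "ay": 0, "az": 0, "claw": 1}, {"dx": -3.2, "dy": 6.8, "dz": 11, "ax": 0, "ay": 0, "az": 0, "claw": 1}]'

```text
clock: 19.67
eef_pos: [568.9, -38.2, 186.8]
tool_rot: [-1.571, -0.005, -0.254]
force: [-0.1, 1.3, -1.2]
width: 45.9
```

servo_tool --increments '[{"dx": -1.5, "dy": 3.2, "dz": 0, "ax": 0, "ay": 0, "az": 0, "claw": 1}, {"dx": -3, "dy": 6.4, "dz": 0, "ax": 0, "ay": 0, "az": 0, "claw": 1}, {"dx": -4.5, "dy": 9.6, "dz": 0, "ax": 0, "ay": 0, "az": 0, "claw": 1}, {"dx": -6, "dy": 12.8, "dz": 0, "ax": 0, "ay": 0, "az": 0, "claw": 1}, {"dx": -7.5, "dy": 16, "dz": 0, "ax": 0, "ay": 0, "az": 0, "claw": 1}, {"dx": -9, "dy": 19, "dz": 0, "ax": 0, "ay": 0, "az": 0, "claw": 1}, {"dx": -10, "dy": 21.3, "dz": 0, "ax": 0, "ay": 0, "az": 0, "claw": 1}, {"dx": -10, "dy": 21.3, "dz": 0, "ax": 0, "ay": 0, "az": 0, "claw": 1}]'

```text
clock: 20.33
eef_pos: [464.8, 183.2, 185.3]
tool_rot: [-1.568, 0.002, -0.241]
force: [0.8, 0.4, -1.3]
width: 46.7
```

servo_tool --increments '[{"dx": 0, "dy": 0, "dz": -2, "ax": 0, "ay": 0, "az": 0, "claw": 1}, {"dx": 0, "dy": 0, "dz": -4, "ax": 0, "ay": 0, "az": 0, "claw": 1}, {"dx": 0, "dy": 0, "dz": -5.5, "ax": 0, "ay": 0, "az": 0, "claw": 1}, {"dx": 0, "dy": 0, "dz": -5.5, "ax": 0, "ay": 0, "az": 0, "claw": 1}, {"dx": 0, "dy": 0, "dz": -5.5, "ax": 0, "ay": 0, "az": 0, "claw": 1}]'

```text
clock: 20.75
eef_pos: [467.6, 176.2, 129.7]
tool_rot: [-1.572, 0.001, -0.25]
force: [0.0, -0.9, -0.7]
width: 45.9
```

```bash
cat > rel.py <<'E'
import sys
from ov import *
# rel.py name hx hy Rholder r off box
n=sys.argv[1];hx,hy,Rh,r,off=map(float,sys.argv[2:7]);a=list(map(int,sys.argv[7:11]))
s=cam("side");x,y,z=read_state()["eef_pos"];print(x,y,z);u=z-off
R=[(x,y,u,r),(x,y,u+40,r),(hx,hy,98,Rh),(hx,hy,85,Rh)]
cv2.imwrite(f"pics/{n}.png",np.hstack([ov(s,R,[],a,""),ov(s,[],[],a,"")]))
E
python3 rel.py d4 467.6 176.7 33 24 13.5 160 130 240 230
```

```text
468.1986837720707 176.5017736336944 130.37034074581197
```

View pics/d4.png

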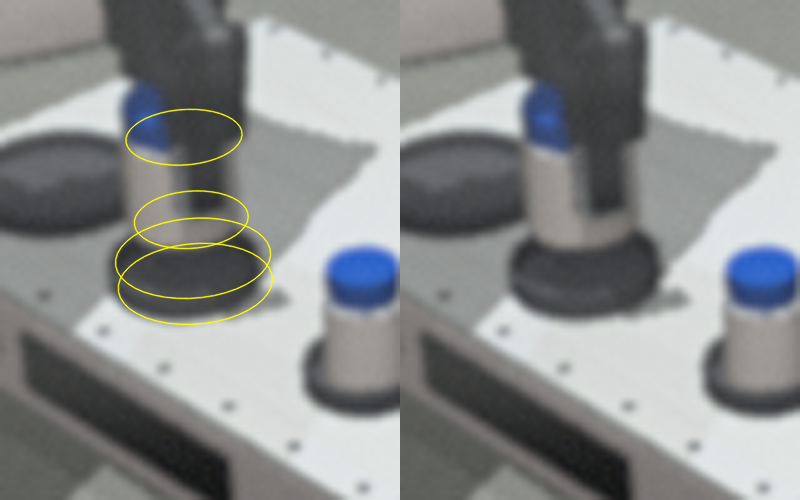

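servo_tool --increments '[{"dx": 0.05, "dy": 0, "dz": -0.8, "ax": 0, "ay": 0, "az": 0, "claw": 1}, {"dx": 0.05, "dy": 0, "dz": -1.6, "ax": 0, "ay": 0, "az": 0, "claw": 1}, {"dx": 0.05, "dy": 0, "dz": -2.2, "ax": 0, "ay": 0, "az": 0, "claw": 1}, {"dx": 0.05, "dy": 0, "dz": -2.2, "ax": 0, "ay": 0, "az": 0, "claw": 1}, {"dx": 0.05, "dy": 0, "dz": -2.2, "ax": 0, "ay": 0, "az": 0, "claw": 1}]'

```text
clock: 21.22
eef_pos: [467.8, 176.6, 107.3]
tool_rot: [-1.571, 0.001, -0.25]
force: [0.4, 0.1, -1.1]
width: 46.4
```

```bash
python3 z.py d5 160 130 240 210
```

```text
[468.12263281 176.6888098  107.57973113] [-0.36161668  1.17129231 -0.58808024]
```

View pics/d5.png

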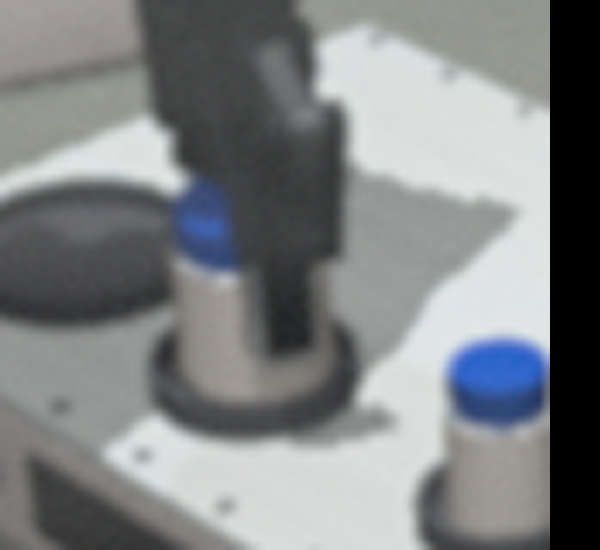

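servo_tool --increments '[{"dx": 0.05, "dy": 0, "dz": -0.2, "ax": 0, "ay": 0, "az": 0, "claw": 1}, {"dx": 0.05, "dy": 0, "dz": -0.4, "ax": 0, "ay": 0, "az": 0, "claw": 1}, {"dx": 0.05, "dy": 0, "dz": -0.5, "ax": 0, "ay": 0, "az": 0, "claw": 1}, {"dx": 0.05, "dy": 0, "dz": -0.5, "ax": 0, "ay": 0, "az": 0, "claw": 1}]'

```text
clock: 21.6
eef_pos: [468.5, 176.7, 102.5]
tool_rot: [-1.571, 0.0, -0.25]
force: [0.9, -0.1, -0.8]
width: 46.5
```

servo_tool --increments '[{"dx": 0, "dy": 0, "dz": -0.05, "ax": 0, "ay": 0, "az": 0, "claw": 1}, {"dx": 0, "dy": 0, "dz": -0.1, "ax": 0, "ay": 0, "az": 0, "claw": 1}, {"dx": 0, "dy": 0, "dz": -0.1, "ax": 0, "ay": 0, "az": 0, "claw": 1}]'

```text
clock: 21.85
eef_pos: [468.6, 176.7, 101.6]
tool_rot: [-1.571, 0.0, -0.25]
force: [-0.3, -0.2, -0.4]
width: 46.4
```

servo_tool --increments '[{"dx": 0, "dy": 0, "dz": -0.05, "ax": 0, "ay": 0, "az": 0, "claw": 1}, {"dx": 0, "dy": 0, "dz": -0.05, "ax": 0, "ay": 0, "az": 0, "claw": 1}]'

```text
clock: 22.02
eef_pos: [468.7, 176.8, 101.4]
tool_rot: [-1.571, -0.0, -0.25]
force: [-0.9, -0.3, 2.1]
width: 46.4
```

Contact at the expected height; release and lift.

servo_tool --increments '[{"dx": 0, "dy": 0, "dz": -0.02, "ax": 0, "ay": 0, "az": 0, "claw": -0.2}, {"dx": 0, "dy": 0, "dz": 0, "ax": 0, "ay": 0, "az": 0, "claw": -0.4}, {"dx": 0, "dy": 0, "dz": 0, "ax": 0, "ay": 0, "az": 0, "claw": -0.6}, {"dx": 0, "dy": 0, "dz": 0.3, "ax": 0, "ay": 0, "az": 0, "claw": -0.8}, {"dx": 0, "dy": 0, "dz": 2, "ax": 0, "ay": 0, "az": 0, "claw": -1}, {"dx": 0, "dy": 0, "dz": 5, "ax": 0, "ay": 0, "az": 0, "claw": -1}, {"dx": 0, "dy": 0, "dz": 8, "ax": 0, "ay": 0, "az": 0, "claw": -1}, {"dx": 0, "dy": 0, "dz": 8, "ax": 0, "ay": 0, "az": 0, "claw": -1}]'

```text
clock: 22.68
eef_pos: [471.9, 177.9, 186.0]
tool_rot: [-1.565, -0.007, -0.25]
force: [0.7, 0.0, 0.2]
width: 85.3
```

```bash
python3 z.py d6 150 100 250 220
```

```text
[470.74558072 177.58066341 184.03424202] [-0.25651254  0.92142178  0.32346855]
```

View pics/d6.png

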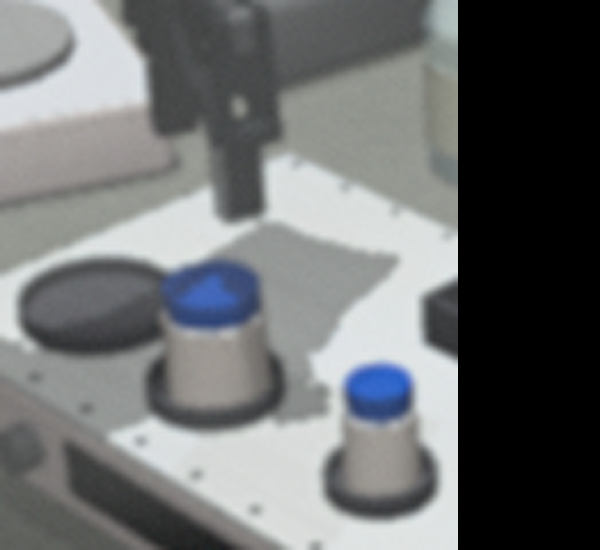

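servo_tool --increments '[{"dx": 1.5, "dy": -3.2, "dz": 0, "ax": 0, "ay": 0, "az": 0, "claw": -1}, {"dx": 3.2, "dy": -6.9, "dz": 0, "ax": 0, "ay": 0, "az": 0, "claw": -1}, {"dx": 4.9, "dy": -10.6, "dz": 0, "ax": 0, "ay": 0, "az": 0, "claw": -1}, {"dx": 6.6, "dy": -14.3, "dz": 0, "ax": 0, "ay": 0, "az": 0, "claw": -1}, {"dx": 8.3, "dy": -18, "dz": 0, "ax": 0, "ay": 0, "az": 0, "claw": -1}, {"dx": 10, "dy": -21.7, "dz": 0, "ax": 0, "ay": 0, "az": 0, "claw": -1}, {"dx": 11.7, "dy": -25.4, "dz": -1, "ax": 0, "ay": 0, "az": 0, "claw": -1}, {"dx": 13.1, "dy": -28.2, "dz": -2.5, "ax": 0, "ay": 0, "az": 0, "claw": -1}]'

```text
clock: 23.4
eef_pos: [601.0, -109.6, 156.3]
tool_rot: [-1.572, -0.003, -0.253]
force: [0.9, 0.7, 0.2]
width: 85.7
```

servo_tool --increments '[{"dx": 0, "dy": 0, "dz": -2, "ax": 0, "ay": 0, "az": 0, "claw": -1}, {"dx": 0, "dy": 0, "dz": -4, "ax": 0, "ay": 0, "az": 0, "claw": -1}, {"dx": 0, "dy": 0, "dz": -5, "ax": 0, "ay": 0, "az": 0, "claw": -1}, {"dx": 0, "dy": 0, "dz": -5, "ax": 0, "ay": 0, "az": 0, "claw": -1}, {"dx": 0, "dy": 0, "dz": -5, "ax": 0, "ay": 0, "az": 0, "claw": -1}]'

```text
clock: 23.82
eef_pos: [599.1, -104.6, 105.6]
tool_rot: [-1.571, 0.002, -0.249]
force: [0.5, 1.1, 0.6]
width: 85.5
```

```bash
python3 z.py e1 290 160 390 275
```

```text
[ 599.93725415 -104.707722    106.55456803] [0.27608195 0.53159411 0.98976465]
```

View pics/e1.png

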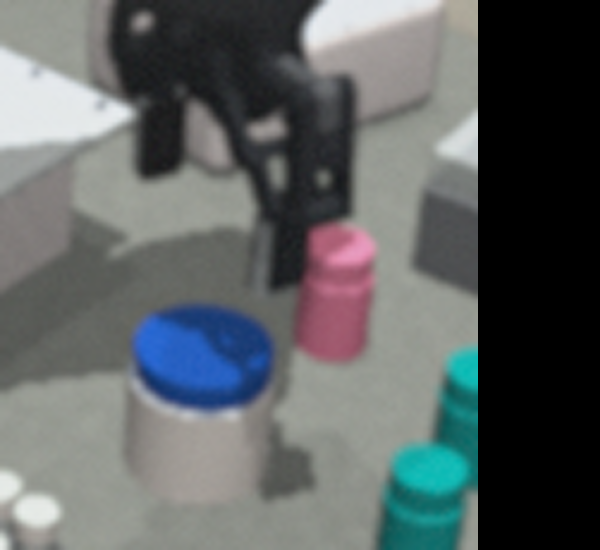

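servo_tool --increments '[{"dx": 0.05, "dy": 0, "dz": -2, "ax": 0, "ay": 0, "az": 0, "claw": -1}, {"dx": 0.05, "dy": 0, "dz": -4, "ax": 0, "ay": 0, "az": 0, "claw": -1}, {"dx": 0.05, "dy": 0, "dz": -6, "ax": 0, "ay": 0, "az": 0, "claw": -1}, {"dx": 0.05, "dy": 0, "dz": -8, "ax": 0, "ay": 0, "az": 0, "claw": -1}, {"dx": 0.05, "dy": 0, "dz": -9.2, "ax": 0, "ay": 0, "az": 0, "claw": -1}, {"dx": 0.05, "dy": 0, "dz": -9.2, "ax": 0, "ay": 0, "az": 0, "claw": -0.8}, {"dx": 0.05, "dy": 0, "dz": -9.2, "ax": 0, "ay": 0, "az": 0, "claw": -0.7}]'

```text
clock: 24.45
eef_pos: [600.6, -105.1, 14.8]
tool_rot: [-1.571, -0.001, -0.249]
force: [-0.9, -1.0, -0.6]
width: 72.9
```

```bash
python3 z.py e2 290 170 390 275
```

```text
[ 601.15215583 -105.25151771   15.40032765] [-0.01740585 -0.5466513  -0.39192453]
```

View pics/e2.png

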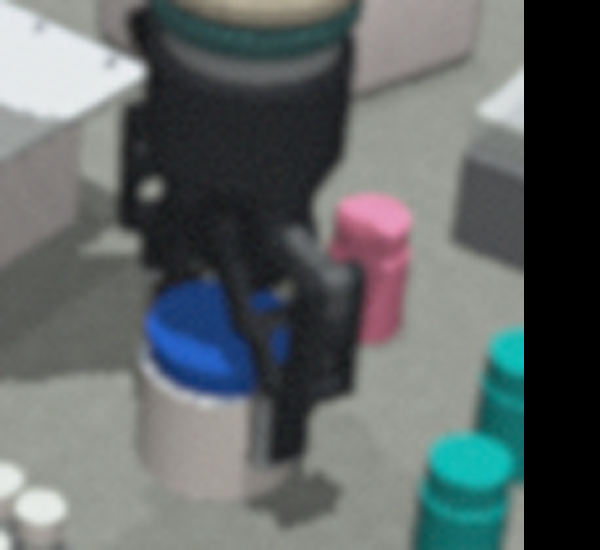

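servo_tool --increments '[{"dx": 0, "dy": 0, "dz": -0.4, "ax": 0, "ay": 0, "az": 0, "claw": -0.65}, {"dx": 0, "dy": 0, "dz": -0.4, "ax": 0, "ay": 0, "az": 0, "claw": -0.55}, {"dx": 0, "dy": 0, "dz": -0.4, "ax": 0, "ay": 0, "az": 0, "claw": -0.48}, {"dx": 0, "dy": 0, "dz": -0.4, "ax": 0, "ay": 0, "az": 0, "claw": -0.44}, {"dx": 0, "dy": 0, "dz": -0.4, "ax": 0, "ay": 0, "az": 0, "claw": 0}, {"dx": 0, "dy": 0, "dz": -0.4, "ax": 0, "ay": 0, "az": 0, "claw": 1}, {"dx": 0, "dy": 0, "dz": -0.4, "ax": 0, "ay": 0, "az": 0, "claw": 1}, {"dx": 0, "dy": 0, "dz": -0.4, "ax": 0, "ay": 0, "az": 0, "claw": 1}]'

```text
clock: 25.17
eef_pos: [600.6, -105.4, 11.4]
tool_rot: [-1.571, -0.001, -0.25]
force: [-1.8, 0.5, 6.1]
width: 60.7
```

servo_tool --increments '[{"dx": 0, "dy": 0, "dz": 0.4, "ax": 0, "ay": 0, "az": 0, "claw": 1}, {"dx": 0, "dy": 0, "dz": 1.5, "ax": 0, "ay": 0, "az": 0, "claw": 1}, {"dx": 0, "dy": 0, "dz": 3, "ax": 0, "ay": 0, "az": 0, "claw": 1}, {"dx": 0, "dy": 0, "dz": 3, "ax": 0, "ay": 0, "az": 0, "claw": 1}]'

```text
clock: 25.5
eef_pos: [602.0, -105.6, 43.0]
tool_rot: [-1.57, -0.004, -0.25]
force: [0.8, -0.5, -1.7]
width: 60.5
```

```bash
python3 z.py e3 290 150 390 275
```

```text
[ 601.60218551 -105.48774852   41.88567365] [ 0.64985814  0.10228154 -1.57278305]
```

View pics/e3.png

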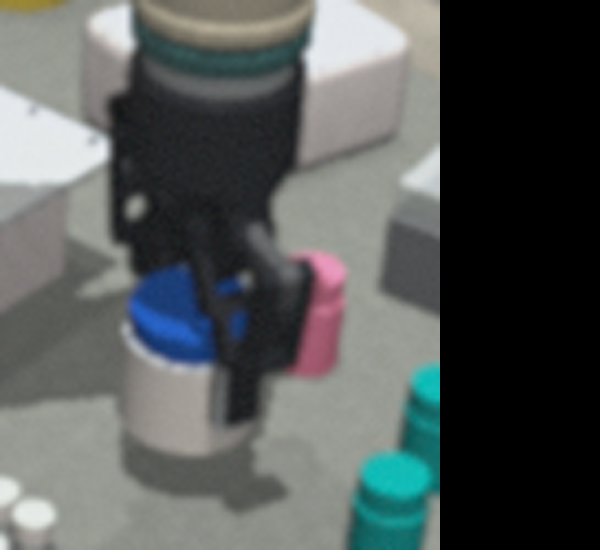

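servo_tool --increments '[{"dx": 0, "dy": 0, "dz": 2, "ax": 0, "ay": 0, "az": 0, "claw": 1}, {"dx": 0, "dy": 0, "dz": 5, "ax": 0, "ay": 0, "az": 0, "claw": 1}, {"dx": 0, "dy": 0, "dz": 8.5, "ax": 0, "ay": 0, "az": 0, "claw": 1}, {"dx": 0, "dy": 0, "dz": 12, "ax": 0, "ay": 0, "az": 0, "claw": 1}, {"dx": -1, "dy": 1, "dz": 14.5, "ax": 0, "ay": 0, "az": 0, "claw": 1}, {"dx": -3, "dy": 3, "dz": 15, "ax": 0, "ay": 0, "az": 0, "claw": 1}, {"dx": -5.5, "dy": 5.5, "dz": 15, "ax": 0, "ay": 0, "az": 0, "claw": 1}, {"dx": -8, "dy": 8.3, "dz": 15, "ax": 0, "ay": 0, "az": 0, "claw": 1}]'

```text
clock: 26.22
eef_pos: [519.4, -22.6, 190.5]
tool_rot: [-1.571, -0.001, -0.252]
force: [-0.9, 0.9, -1.5]
width: 60.4
```

servo_tool --increments '[{"dx": -1.7, "dy": 3, "dz": 0, "ax": 0, "ay": 0, "az": 0, "claw": 1}, {"dx": -2.7, "dy": 6.4, "dz": 0, "ax": 0, "ay": 0, "az": 0, "claw": 1}, {"dx": -3.3, "dy": 10, "dz": 0, "ax": 0, "ay": 0, "az": 0, "claw": 1}, {"dx": -3.7, "dy": 13.6, "dz": 0, "ax": 0, "ay": 0, "az": 0, "claw": 1}, {"dx": -4.1, "dy": 17.2, "dz": 0, "ax": 0, "ay": 0, "az": 0, "claw": 1}, {"dx": -4.5, "dy": 20.8, "dz": 0, "ax": 0, "ay": 0, "az": 0, "claw": 1}, {"dx": -5, "dy": 24.2, "dz": 0, "ax": 0, "ay": 0, "az": 0, "claw": 1}, {"dx": -5.3, "dy": 27.3, "dz": 0, "ax": 0, "ay": 0, "az": 0, "claw": 1}]'

```text
clock: 26.88
eef_pos: [465.8, 253.0, 189.7]
tool_rot: [-1.571, 0.001, -0.248]
force: [0.3, -0.1, -1.5]
width: 60.4
```

```bash
python3 st.py
```

```text
('clock', np.float64(26.9)) ('qpos', array([-0.58,  0.51,  0.05,  1.9 , -0.04,  0.73,  0.81])) ('eef_pos', array([465.8, 253. , 189.7])) ('tool_rot', array([-1.57,  0.  , -0.25])) ('force', array([ 0.3, -0.1, -1.5])) ('width', np.float64(60.4))
```

servo_tool --increments '[{"dx": -0.1, "dy": 1.3, "dz": 0, "ax": 0, "ay": 0, "az": 0, "claw": 1}, {"dx": -0.1, "dy": 2.2, "dz": 0, "ax": 0, "ay": 0, "az": 0, "claw": 1}, {"dx": -0.1, "dy": 2.2, "dz": -2, "ax": 0, "ay": 0, "az": 0, "claw": 1}, {"dx": -0.1, "dy": 2.2, "dz": -4.5, "ax": 0, "ay": 0, "az": 0, "claw": 1}, {"dx": -0.1, "dy": 2.2, "dz": -6, "ax": 0, "ay": 0, "az": 0, "claw": 1}, {"dx": -0.1, "dy": 2.2, "dz": -6, "ax": 0, "ay": 0, "az": 0, "claw": 1}, {"dx": -0.1, "dy": 2.2, "dz": -6, "ax": 0, "ay": 0, "az": 0, "claw": 1}]'

```text
clock: 27.47
eef_pos: [466.0, 271.0, 129.5]
tool_rot: [-1.573, 0.001, -0.252]
force: [-0.3, 0.6, -2.2]
width: 60.5
```

```bash
python3 rel.py e4 464.6 275.3 40 31 11.4 130 100 220 200
```

```text
466.8058355673368 271.7863521044101 130.50453599880854
```

View pics/e4.png

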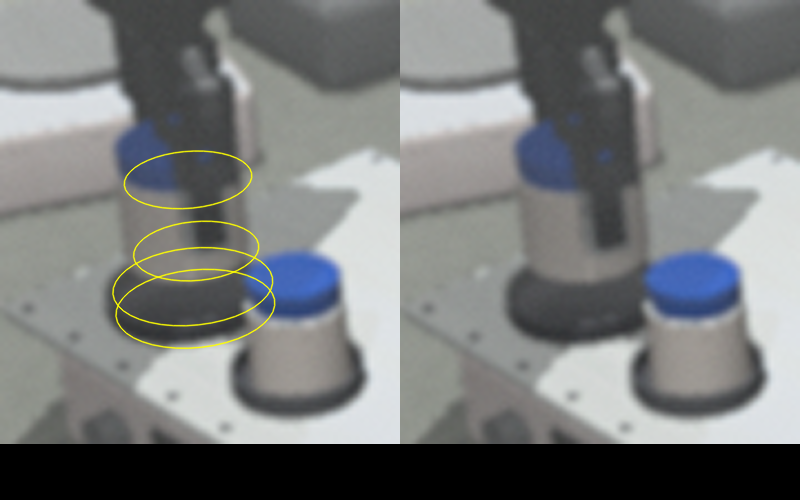

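servo_tool --increments '[{"dx": -0.1, "dy": 0.3, "dz": 0, "ax": 0, "ay": 0, "az": 0, "claw": 1}, {"dx": -0.1, "dy": 0.3, "dz": -0.5, "ax": 0, "ay": 0, "az": 0, "claw": 1}, {"dx": -0.1, "dy": 0.3, "dz": -1, "ax": 0, "ay": 0, "az": 0, "claw": 1}, {"dx": -0.1, "dy": 0.3, "dz": -1.5, "ax": 0, "ay": 0, "az": 0, "claw": 1}, {"dx": -0.1, "dy": 0.3, "dz": -1.5, "ax": 0, "ay": 0, "az": 0, "claw": 1}, {"dx": -0.1, "dy": 0.3, "dz": -1.5, "ax": 0, "ay": 0, "az": 0, "claw": 1}]'

```text
clock: 28.02
eef_pos: [464.9, 275.5, 114.8]
tool_rot: [-1.572, 0.001, -0.25]
force: [-0.9, 0.5, -2.1]
width: 60.6
```

```bash
python3 z.py e5 130 100 220 200
```

```text
[465.10262265 275.63751676 115.04484208] [-0.61917576 -0.27011919 -1.45766614]
```

View pics/e5.png

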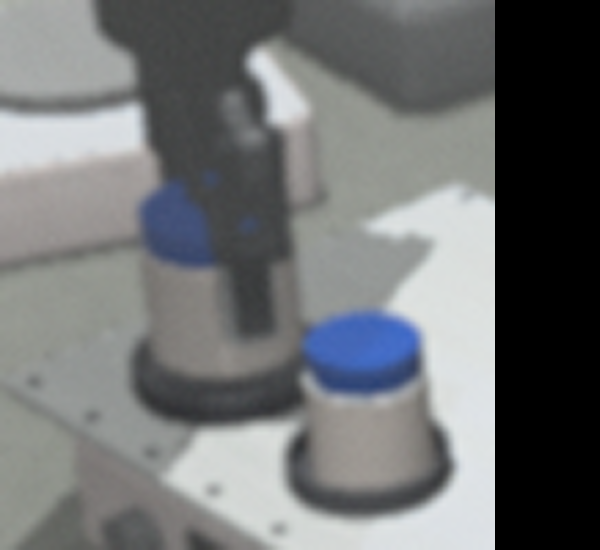

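servo_tool --increments '[{"dx": 0.1, "dy": -0.12, "dz": 0, "ax": 0, "ay": 0, "az": 0, "claw": 1}, {"dx": 0.1, "dy": -0.12, "dz": -0.4, "ax": 0, "ay": 0, "az": 0, "claw": 1}, {"dx": 0.1, "dy": -0.12, "dz": -0.9, "ax": 0, "ay": 0, "az": 0, "claw": 1}, {"dx": 0.1, "dy": -0.12, "dz": -0.9, "ax": 0, "ay": 0, "az": 0, "claw": 1}]'

```text
clock: 28.4
eef_pos: [465.6, 274.2, 105.3]
tool_rot: [-1.572, 0.001, -0.25]
force: [-0.3, -0.0, -3.3]
width: 60.6
```

```bash
python3 z.py e6 140 120 200 180
```

```text
[465.69147386 274.23837866 105.53808296] [ 0.03306788  0.07714976 -0.56983437]
```

View pics/e6.png

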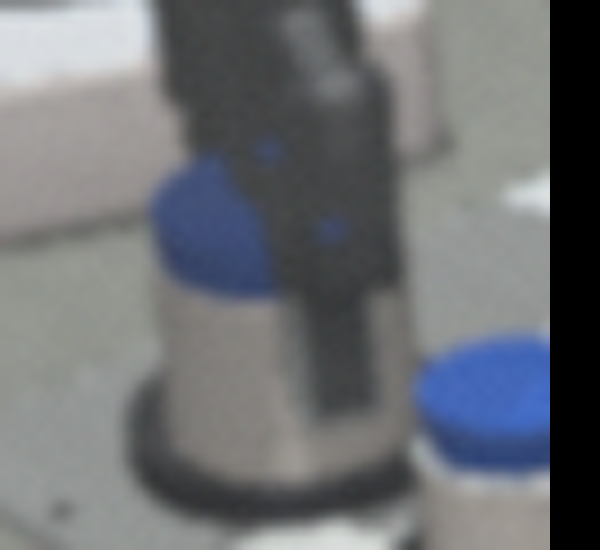

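servo_tool --increments '[{"dx": 0, "dy": 0, "dz": -0.2, "ax": 0, "ay": 0, "az": 0, "claw": 1}, {"dx": 0, "dy": 0, "dz": -0.4, "ax": 0, "ay": 0, "az": 0, "claw": 1}, {"dx": 0, "dy": 0, "dz": -0.5, "ax": 0, "ay": 0, "az": 0, "claw": 1}, {"dx": 0, "dy": 0, "dz": -0.5, "ax": 0, "ay": 0, "az": 0, "claw": 1}]'

```text
clock: 28.78
eef_pos: [466.0, 274.4, 100.9]
tool_rot: [-1.571, 0.0, -0.25]
force: [-0.1, 0.0, -2.6]
width: 60.6
```

servo_tool --increments '[{"dx": 0, "dy": 0, "dz": -0.05, "ax": 0, "ay": 0, "az": 0, "claw": 1}, {"dx": 0, "dy": 0, "dz": -0.1, "ax": 0, "ay": 0, "az": 0, "claw": 1}, {"dx": 0, "dy": 0, "dz": -0.1, "ax": 0, "ay": 0, "az": 0, "claw": 1}]'

```text
clock: 29.03
eef_pos: [466.2, 274.6, 100.2]
tool_rot: [-1.571, 0.0, -0.25]
force: [-0.3, -0.3, -1.8]
width: 60.6
```

servo_tool --increments '[{"dx": 0, "dy": 0, "dz": -0.05, "ax": 0, "ay": 0, "az": 0, "claw": 1}, {"dx": 0, "dy": 0, "dz": -0.05, "ax": 0, "ay": 0, "az": 0, "claw": 1}]'

```text
clock: 29.2
eef_pos: [466.1, 274.5, 99.7]
tool_rot: [-1.571, 0.0, -0.25]
force: [-0.1, -0.2, -1.9]
width: 60.1
```

servo_tool --increments '[{"dx": 0, "dy": 0, "dz": -0.05, "ax": 0, "ay": 0, "az": 0, "claw": 1}, {"dx": 0, "dy": 0, "dz": -0.05, "ax": 0, "ay": 0, "az": 0, "claw": 1}, {"dx": 0, "dy": 0, "dz": -0.05, "ax": 0, "ay": 0, "az": 0, "claw": 1}]'

```text
clock: 29.45
eef_pos: [466.2, 274.6, 99.4]
tool_rot: [-1.571, -0.0, -0.25]
force: [-0.7, -0.7, 0.9]
width: 60.9
```

servo_tool --increments '[{"dx": 0, "dy": 0, "dz": -0.05, "ax": 0, "ay": 0, "az": 0, "claw": 1}, {"dx": 0, "dy": 0, "dz": -0.05, "ax": 0, "ay": 0, "az": 0, "claw": 1}]'

```text
clock: 29.62
eef_pos: [466.2, 274.6, 99.4]
tool_rot: [-1.571, -0.0, -0.25]
force: [-1.8, -0.8, 5.8]
width: 60.6
```

Seated at exactly the expected height. Release, lift clear.

servo_tool --increments '[{"dx": 0, "dy": 0, "dz": 0, "ax": 0, "ay": 0, "az": 0, "claw": -0.6}, {"dx": 0, "dy": 0, "dz": 0, "ax": 0, "ay": 0, "az": 0, "claw": -0.8}, {"dx": 0, "dy": 0, "dz": 0, "ax": 0, "ay": 0, "az": 0, "claw": -1}, {"dx": 0, "dy": 0, "dz": 0, "ax": 0, "ay": 0, "az": 0, "claw": -1}, {"dx": 0, "dy": 0, "dz": 2, "ax": 0, "ay": 0, "az": 0, "claw": -1}, {"dx": 0, "dy": 0, "dz": 5, "ax": 0, "ay": 0, "az": 0, "claw": -1}, {"dx": 0, "dy": 0, "dz": 8.5, "ax": 0, "ay": 0, "az": 0, "claw": -1}, {"dx": 0, "dy": 0, "dz": 12, "ax": 0, "ay": 0, "az": 0, "claw": -1}]'

```text
clock: 30.28
eef_pos: [465.7, 274.2, 219.5]
tool_rot: [-1.572, 0.001, -0.25]
force: [1.0, 1.4, -0.3]
width: 85.4
```

servo_tool --increments '[{"dx": -2, "dy": 3, "dz": 1, "ax": 0, "ay": 0, "az": 0, "claw": -1}, {"dx": -4, "dy": 6, "dz": 1, "ax": 0, "ay": 0, "az": 0, "claw": -1}, {"dx": -6, "dy": 9, "dz": 1, "ax": 0, "ay": 0, "az": 0, "claw": -1}, {"dx": -8, "dy": 12, "dz": 1, "ax": 0, "ay": 0, "az": 0, "claw": -1}, {"dx": -11, "dy": 14, "dz": 1, "ax": 0, "ay": 0, "az": 0, "claw": -1}, {"dx": -14, "dy": 16, "dz": 1, "ax": 0, "ay": 0, "az": 0, "claw": -1}, {"dx": -17, "dy": 18, "dz": 1, "ax": 0, "ay": 0, "az": 0, "claw": -1}, {"dx": -20, "dy": 20, "dz": 1, "ax": 0, "ay": 0, "az": 0, "claw": -1}]'

```text
clock: 30.95
eef_pos: [264.6, 475.2, 228.6]
tool_rot: [-1.571, 0.0, -0.25]
force: [0.5, 0.2, -0.3]
width: 85.3
```

servo_tool --increments '[{"dx": 0, "dy": 0, "dz": 0, "ax": 0, "ay": 0, "az": 0, "claw": -1}, {"dx": 0, "dy": 0, "dz": 0, "ax": 0, "ay": 0, "az": 0, "claw": -1}]'

```text
clock: 31.12
eef_pos: [263.5, 476.1, 228.5]
tool_rot: [-1.571, 0.001, -0.244]
force: [0.5, 0.1, -0.2]
width: 85.7
```

```bash
python3 look.py f1 120 60 330 250 90 130 300 300;python3 - <<'E'
from h import *
t=cam("top");s=cam("side")
cv2.imwrite("pics/f2.png",t["color"][...,::-1])
cv2.imwrite("pics/f3.png",cv2.resize(s["color"][70:250,120:440,::-1],None,fx=2.5,fy=2.5,interpolation=cv2.INTER_CUBIC))
E
```

```text
('clock', np.float64(31.1)) ('qpos', array([-1.14,  0.48,  0.04,  1.82, -0.03,  0.84,  0.23])) ('eef_pos', array([263.5, 476.1, 228.5])) ('tool_rot', array([-1.57,  0.  , -0.24])) ('force', array([ 0.5,  0.1, -0.2])) ('width', np.float64(85.7))
```

View pics/f2.png

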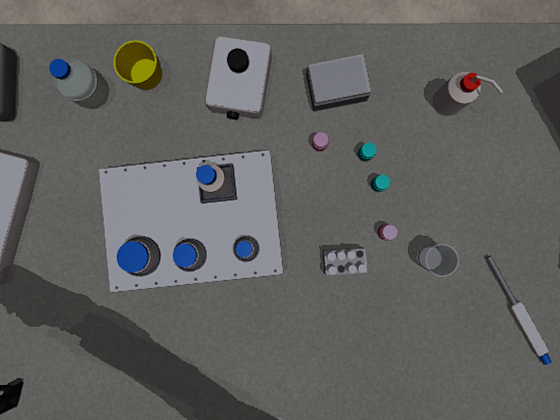

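View pics/f3.png

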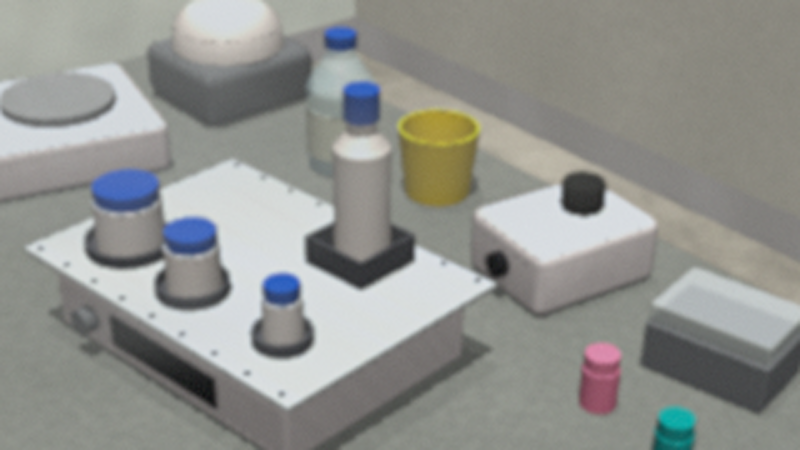

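```bash
python3 -c "
from cell import *
finish_job()"
```

```text
the job is handed in; nothing more can be done
```

The shaker is loaded and the job is handed in, at about 31 s on the clock. The bottle went into the square holder first. Then the small, medium and large jars came off the stack from the top, each into its own round holder.

- **Setting down:** I lowered each item until the force reading showed contact, within about 1 mm of the expected floor height, before opening the gripper. Nothing was dropped.
- **Last pictures:** Both cameras show all four items upright inside their holders and the gripper well clear. The beaker, tube rack and pink and turquoise look-alikes appear at the same pixels as at the start.
- **Forces:** The readings returned with each move showed no more than about 6 N at the tool.
- **Disagreement:** The two cameras' positions differed by about 3 mm on the bottle and stack and 8 to 11 mm on the holders. I aimed by the top camera and checked in the side pictures that each item lined up with its holder. The large jar sat about 2 mm off there, so I corrected it before lowering.

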